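# Lock the dry box with the blade key

## Robot

A 6-joint arm with a two-finger parallel gripper is mounted at the origin on a cart in front of the work surface, level with it; the furniture and walls round the work are solid. World frame = base frame: x ahead of the robot, y to its left, z up, the work surface at z = 0. Lengths are in m, angles in rad, forces in N, time in s.
With the tool pointing down it reaches from about 0.2 to 0.875 m from the base axis. Payload 3.4 kg.
Tool frame: the origin (TCP) lies midway between the tips of the shut fingers; the grasp point (between the pads) lies bot.grip_depth behind it (bot.grip_depth is the distance from the TCP to the grasp point, in m); z points along the fingers, x is the direction in which the jaws open and shut, and the axes are right-handed (so a half turn about z gives the same grasp; the last joint's range is limited). The gripper opens to 94 mm and grips with 3 to 60 N. Pads are 16 mm wide; open, the fingers measure 119 mm over their backs; the gripper's body (75 mm by 177 mm) begins 78 mm behind the grasp point.
Start: joints at [1.12, 0.276, 1.505, -0, 1.361, -0.121], TCP at [0.186, 0.544, 0.205] pointing down, gripper open.
Joint ranges: [-2.89, 2.89], [-0.75, 2.08], [0.22, 2.7], [-1.18, 4.32], [0.11, 2.71], [-2.7, 2.7]. Speed limits (rad/s): [2.57, 2.57, 3.14, 3.14, 3.14, 3.14].

## Interface

Orientations are given as a unit quaternion [x, y, z, w].
In Python, from station import bot gives the robot as it stands.
- The arm moves only by the tool carry_out, never from a script. Its argument "commands" is a list that holds one entry, the list of rows, each a list of 6 numbers: the shift along the world's x, y, z in mm, then the turn, a rotation vector about the world's x, y, z in degrees. A call has exactly 10 rows; each row shifts and turns the pose as measured when the row begins; what a row does not reach is not made up. A row lasts 1/8 s, in which the tool goes at most 62.5 mm and 10.7 degrees, less where a joint would pass 70% of its speed; a pose out of reach is approached as far as the arm can. A call with a gripper value outside its range is refused whole. "gripper" is the opening in per cent of the stroke, from 0 (shut) to 100 (fully open), set as the call begins (left out, the last holds). The fingers move at their own pace and stop on an object; "grip_force" is the grip in N (left out, the last holds). Time passes only in rows, so rows that do not move let the fingers close, or fill a call up. It gives the time, the measured TCP pose, the force and the opening at its end, in the units of the state.
- bot.read_state(): the state, without advancing time (a new reading comes with each control period).
- bot.get_image(name): name is "scene" or "side" or "wrist"; returns a dict with "pixels" (384x512x3 uint8, red, green, blue), "fx", "fy", "cx", "cy" (pixels), "position" and "orientation" of the camera in the world; the wrist camera has in their place "T_tool_cam" (4x4, takes a point from camera to tool coordinates, whose origin is the TCP and whose axes are the tool frame's). Camera axes: x right, y down, z forward; pixel columns grow to the right and rows downward; lengths in m; the calibration is good to about 2 mm. A picture is of the moment at which its call begins: read the wrist's pose just before it. There is no depth.
- bot.job_done(): hands the job in, once; it reports no verdict.
The state is a dict: "clock": time; "joints": joint angles; "qd": joint speeds; "joint_torque": joint torques, N m; "position": TCP position; "orientation": TCP orientation; "force": force on the tool from outside, world axes, zero at the start; "torque": the same for the moment, N m; "grip_width": finger opening in m.
Only numpy, scipy, OpenCV 4.12 (cv2) and the standard library are available. Lean on these libraries where they do the work, as an engineer would, in place of code of your own. Each camera call takes 0.05 s, during which the arm holds its last target.

## Task

Take the yellow blade key out of its stand and use it to lock the sloping hatch of the dry box: put the blade fully into the slot of the cam lock and turn it a quarter turn clockwise, past the sprung plunger, until the lock seats. Then put the key back in its stand, upright with its round shoulder flat on the stand, and let go. Work the lock with the key only, not with the gripper, and leave the two jars and the brush where they are.

Things in the scene. Friction and masses are not known exactly. Their poses are not given: they have to be found in the camera images.
- dry_box: Fixed grey dry-storage box, 190 mm deep (its x), 200 mm wide (its y), 133 mm high, with a blue hatch on its sloping front face. Origin: centre of the underside; its -x side faces the robot. The front is 30 mm high at the foot, then slopes up and back at 35 degrees from level, so the face's outward normal leans 35 degrees from vertical towards the box's -x. Its position and yaw vary.
- slot (a point): Centre of the mouth of the slot in the lock's brass boss (46 x 28 mm, its top 23 mm above the hatch). Axes: z out of the face along the turning axis (35 degrees from vertical), x along the slot, y across; they turn with the lock. Slot 34 mm long, 7 mm wide, 11 mm deep below this point; its long edges are bevelled over the top 3 mm, to 13 mm wide at the mouth. Open, it runs straight up the slope.
- cam (a joint): Angle of the cam lock in rad: 0 open (start), growing clockwise seen from in front of the face (about the slot's -z), to a hard stop at 1.57: locked, slot level, the steel tongue (reach 56 mm) pointing right under the keeper. Slight friction; the plunger resists with up to about 0.08 N m in the first half of the turn and pulls it home in the second half.
- plunger (a joint): Travel in m of the sprung brass plunger with a red knob, just below the lock on the hatch: it is 0 at both ends of the cam's turn, is pushed out down the slope by the cam's lobe to about 0.0055 half-way (cam 0.785), and returns to 0 as the lock seats.
- key_grip (a point): Centre of the key's yellow grip, 90 mm above the blade's tip. Axes: z along the key from blade to grip, x along the width of both grip and blade, y across their thickness. The grip is 40 mm wide (x), 16 mm thick (y) and 54 mm long (from 60 to 114 mm above the tip). The key starts upright in its stand.
- key_tip (a point): Middle of the end of the key's blade; axes as for key_grip.
- stand_mouth (a point): Centre of the hole in the top face of the fixed black key stand (80 x 70 mm), 60 mm above the table; axes of the stand, z up. The hole is 36 mm along x, 22 mm along y, 56 mm deep. The key stands in it with its width along the stand's x (either way round), the shoulder resting on the top face and the tip 55 mm below this point.
- jar_b: White sample jar with a blue lid, 48 mm in diameter, 50 mm high; bystander. Origin: centre of underside.
- jar_a: White sample jar with a cream lid, 54 mm in diameter, 62 mm high; bystander. Origin: centre of underside.
- flat_brush: Flat brush with a wooden handle, 27 x 173 x 10 mm, lying on the table; bystander. Origin: centre of underside.
- blade_key: Loose blade key, 114 mm long, 65 to 125 g; origin at the blade's tip, axes as for key_grip. Below the grip a round yellow shoulder, 50 mm in diameter, from 55 to 60 mm above the tip; then a shank 14 mm in diameter down to 20 mm; then the blade, 28 mm wide (x) and 4 mm thick (y), its end rounded. It is the same turned half round about z.
There are look-alikes about, which are no part of the job. There is more than one size of the blade_key; the job needs the middle-sized.

How it is judged:
On the way, in this order (a step that is already met when the one before it is completed fails the run):
1. the key's blade is in the slot of the still open lock, at least 5 mm deep (z of key_tip in the frame of slot below -0.005 m and distance between key_tip and slot below 0.014 m and value of joint cam below 0.4 rad), for 0.1 s.
2. the lock is turned home (cam above 1.43 rad, plunger back within 1.5 mm) with the blade still in the slot (z of key_tip in the frame of slot below -0.005 m and distance between key_tip and slot below 0.014 m and value of joint cam above 1.43 rad and value of joint plunger below 0.0015 m), for 0.2 s.
At the end, for the whole second after the job is handed in: The cam lock is seated (cam above 1.43 rad, plunger within 1.5 mm of home), and the key stands at rest in its stand: tip within 8 mm of the hole's axis and at least 51 mm below the mouth (shoulder down to within 4 mm), less than 0.12 rad from upright (value of joint cam above 1.43 rad and value of joint plunger below 0.0015 m and horizontal distance between key_tip and stand_mouth below 0.008 m and z of key_tip in the frame of stand_mouth below -0.051 m and angle between key_grip's own z axis and vertical below 0.12 rad and linear speed of blade_key below 0.02 m/s); the robot touches nothing.
It fails at once if the gripper's fingers push on the dry box or its lock (over 3 N) (contact force between the fingers and dry_box above 3 N).
It fails at once if a bystander is moved more than 25 mm (distance of any of jar_b, jar_a, flat_brush from where it was at the start of the episode above 0.025 m).
It also fails if it takes over 58 s, if anything falls off the work surface, if the arm or the gripper's body presses on something with over 40 N, if the wrist force passes 120 N, or if a joint passes its speed limit or range.

## Working session

There is one attempt and no reset: what is moved stays moved. The work goes in short steps, Python scripts to look and compute and a tool call to move; the robot and the scene stay as the last step left them, time stands still between calls to the robot, and variables do not carry over. Pictures are saved under pics/ and viewed, and the job is handed in when it is done.

Besides the shell and the picture viewer there is one more tool, called after ">>>" by a JSON object that holds its "name" and its "arguments". carry_out: Moves the arm, as the interface text tells. Its arguments: {"type":"object","properties":{"commands":{"type":"array","items":{"type":"array","items":{"type":"array","items":{"type":"number"}}}},"gripper":{"type":"number"},"grip_force":{"type":"number"}},"required":["commands"]}

```bash
mkdir -p pics; ls; cat > h.py <<'E'
import numpy as np,cv2
from scipy.spatial.transform import Rotation as R
from station import bot
def grab(n,fn=None):
    st=bot.read_state(); im=bot.get_image(n)
    if 'T_tool_cam' in im:
        T=np.eye(4);T[:3,:3]=R.from_quat(st['orientation']).as_matrix();T[:3,3]=st['position'];T=T@np.array(im['T_tool_cam'])
    else:
        T=np.eye(4);T[:3,:3]=R.from_quat(im['orientation']).as_matrix();T[:3,3]=im['position']
    im['T']=T
    if fn: cv2.imwrite('pics/'+fn,cv2.cvtColor(np.array(im['pixels']),cv2.COLOR_RGB2BGR))
    return im
def ray(im,u,v):
    d=im['T'][:3,:3]@np.array([(u-im['cx'])/im['fx'],(v-im['cy'])/im['fy'],1]);return im['T'][:3,3],d/np.linalg.norm(d)
def onz(im,u,v,z):
    o,d=ray(im,u,v);return o+d*(z-o[2])/d[2]
def proj(im,p):
    q=np.linalg.inv(im['T'])@np.append(p,1);return np.array([im['fx']*q[0]/q[2]+im['cx'],im['fy']*q[1]/q[2]+im['cy']])
def tri(a,pa,b,pb):
    o1,d1=ray(a,*pa);o2,d2=ray(b,*pb)
    A=np.stack([d1,-d2],1);s=np.linalg.lstsq(A,o2-o1,rcond=None)[0]
    p,q=o1+d1*s[0],o2+d2*s[1];return (p+q)/2,np.linalg.norm(p-q)
E
python3 - <<'E'
from h import *
for n in ['scene','side','wrist']:
    im=grab(n,n+'0.png');print(n,im['T'].round(3).tolist(),im['fx'])
print(bot.read_state(),bot.grip_depth)
E
```

```text
pics
scene [[0.637, -0.42, 0.646, -0.27], [-0.771, -0.322, 0.55, -0.653], [-0.023, -0.848, -0.529, 0.714], [0.0, 0.0, 0.0, 1.0]] 486.8085724665045
side [[-0.996, -0.055, 0.066, 0.454], [-0.086, 0.641, -0.763, 0.634], [-0.001, -0.766, -0.643, 0.641], [0.0, 0.0, 0.0, 1.0]] 351.6651676947802
wrist [[0.324, 0.919, 0.224, 0.121], [0.946, -0.315, -0.079, 0.567], [-0.002, 0.237, -0.971, 0.384], [0.0, 0.0, 0.0, 1.0]] 265.972496469742
{'clock': 0.15, 'joints': array([ 1.12000500e+00,  2.76435210e-01,  1.50583361e+00, -1.57990216e-06,
        1.36075244e+00, -1.20979323e-01]), 'qd': array([ 7.87873075e-04, -2.41477872e-03, -2.87469089e-03,  2.43542224e-05,
        1.05950389e-03, -1.69558376e-03]), 'joint_torque': array([ 1.79753482e-03, -4.04926550e+01, -2.37433147e+01,  7.03501585e-02,
        3.15302052e-02, -8.73859653e-05]), 'position': array([0.1860207 , 0.54360595, 0.20481524]), 'orientation': array([ 8.13592091e-01,  5.81435636e-01, -6.26654970e-04,  3.42826876e-04]), 'force': array([ 0.22886375, -0.47609423,  0.20132272]), 'torque': array([-0.00499019, -0.0277521 ,  0.01482603]), 'grip_width': 0.09352809487213253} 0.0188
```

View pics/scene0.png

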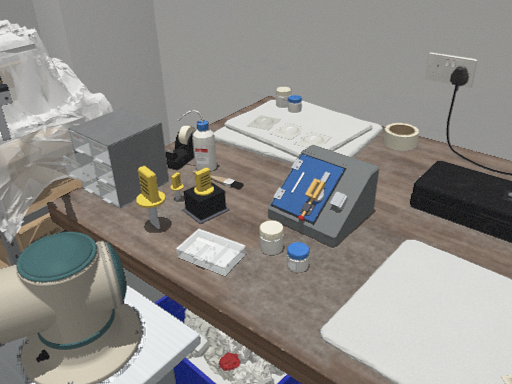

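View pics/side0.png

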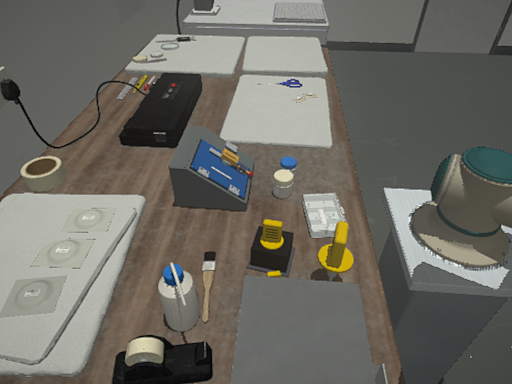

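View pics/wrist0.png

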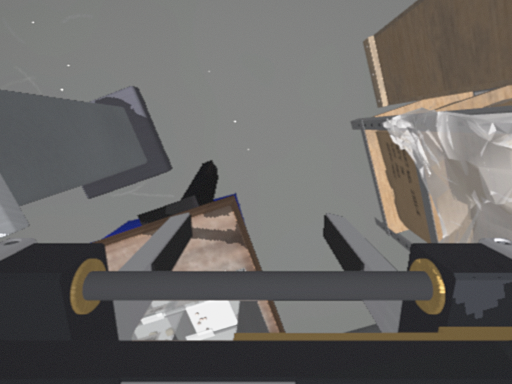

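Candidates for the key: a large yellow key at scene (150,195) / side (338,250), a small one at scene (177,183) / side (274,273), and one in the black stand at scene (203,185) / side (271,235). By the description, the one in the stand is the middle-sized key. I'll check it in a crop. The lock is at scene (315,190) / side (233,158).

```bash
python3 - <<'E'
import cv2
a=cv2.imread('pics/scene0.png')[140:250,120:400];cv2.imwrite('pics/c1.png',cv2.resize(a,None,fx=2.8,fy=2.8,interpolation=2))
a=cv2.imread('pics/side0.png')[120:290,160:370];cv2.imwrite('pics/c2.png',cv2.resize(a,None,fx=3.5,fy=3.5,interpolation=2))
E
```

```text
(no output)
```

View pics/c1.png

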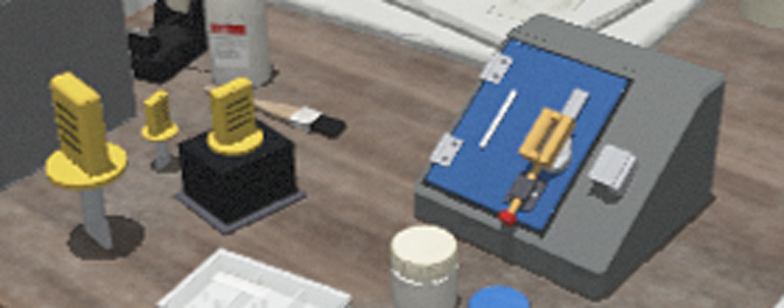

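View pics/c2.png

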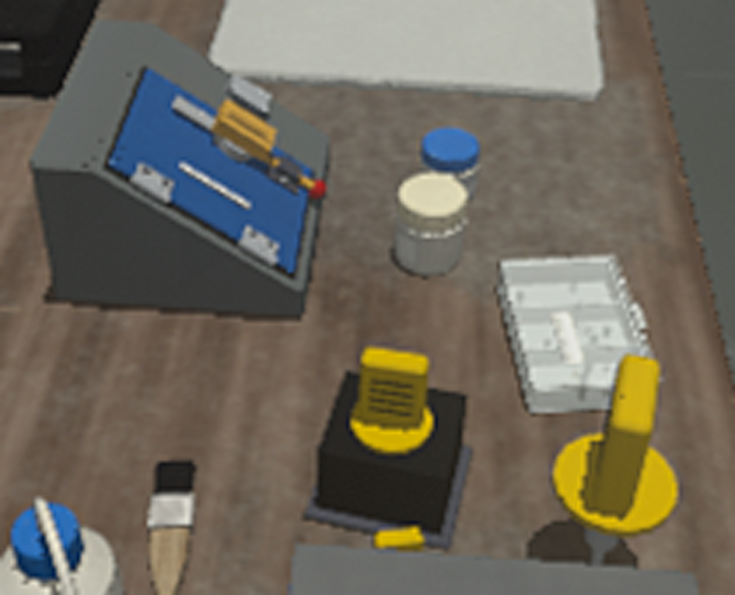

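```bash
python3 - <<'E'
from h import *
from station import bot
a=bot and grab('scene');b=grab('side')
S=lambda u,v:(u/2.8+120,v/2.8+140)
D=lambda u,v:(u/3.5+160,v/3.5+120)
for n,p,q in [('griptop',(232,88),(395,357)),('boss',(553,130),(248,125)),('redknob',(508,217),(317,188)),('shoulder',(236,140),(392,425)),('jarA',(425,245),(432,194)),('jarB',(500,297),(450,145)),('bigtop',(78,88),(638,367)),('smalltop',(155,97),(400,537)),('standL',(181,173),(466,397)),('standfar',(208,118),(443,527)),('boxtopR',(723,75),(98,20)),('hatchTL',(513,42),(148,70)), ('hatchTR',(632,82),(110,160))]:
    P,e=tri(a,S(*p),b,D(*q));print(n,P.round(4),round(e,4))
for n,q,z in [('near R?',(445,395),.06),('corner',(345,375),.06),('cornerLL',(320,455),.06),('LR',(443,490),.06),('UR',(467,397),.06)]:
    print(n,onz(b,*D(*q),z).round(4))
for n,q in [('L',(183,172)),('bot',(236,185)),('R',(297,155)),('top',(240,118))]: print(n,onz(a,*S(*q),.06).round(4))
E
```

```text
griptop [0.4552 0.1193 0.1165] 0.0003
boss [ 0.5797 -0.1343  0.1036] 0.008
redknob [ 0.5246 -0.1311  0.0456] 0.0014
shoulder [0.4557 0.122  0.0602] 0.0026
jarA [ 0.4344 -0.112   0.0603] 0.001
jarB [ 0.4223 -0.1918  0.0517] 0.0058
bigtop [0.3239 0.1615 0.1623] 0.0023
smalltop [0.4474 0.2175 0.0761] 0.0013
standL [0.3978 0.113  0.0674] 0.0287
standfar [0.4428 0.1764 0.057 ] 0.0514
boxtopR [ 0.7105 -0.2247  0.1327] 0.0002
hatchTL [ 0.6258 -0.0755  0.168 ] 0.0342
hatchTR [ 0.6985 -0.1312  0.0815] 0.0404
near R? [0.4222 0.095  0.06  ]
corner [0.4868 0.083  0.06  ]
cornerLL [0.4971 0.1505 0.06  ]
LR [0.4227 0.1707 0.06  ]
UR [0.4083 0.0955 0.06  ]
L [0.3906 0.122  0.06  ]
bot [0.4044 0.0705 0.06  ]
R [0.4726 0.061  0.06  ]
top [0.4879 0.1466 0.06  ]
```

```bash
python3 - <<'E'
from h import *
a=grab('scene');b=grab('side')
for p,q in [((163,122),(242,277)),((121,150),(357,283)),((163,122),(357,283))]: print(tri(a,p,b,q))
E
```

```text
(array([0.49931609, 0.30662375, 0.18325606]), np.float64(0.003307209804539551))
(array([0.32914737, 0.28783909, 0.17175291]), np.float64(0.026256244101559502))
(array([0.38475132, 0.27481028, 0.21123165]), np.float64(0.1442705995701864))
```

```bash
python3 - <<'E'
import cv2
a=cv2.imread('pics/scene0.png')[90:240,0:220];cv2.imwrite('pics/c3.png',cv2.resize(a,None,fx=3.5,fy=3.5,interpolation=2))
E
```

```text
(no output)
```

View pics/c3.png

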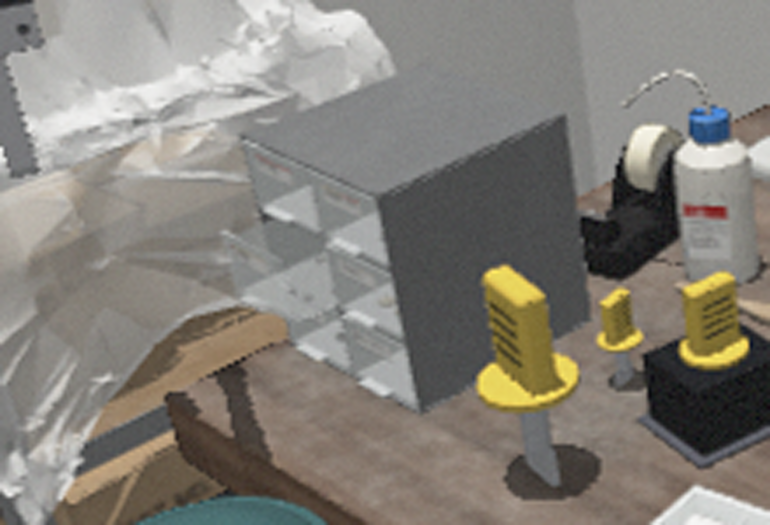

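The crop shows three sizes; the middle key stands in the black stand. The grey drawer unit is about 0.18 m high, so I pass over it.

>>> {"name": "carry_out", "arguments": {"commands": [[[0,0,50,0,0,0],[0,0,50,0,0,0],[33,-53,0,0,0,2.4],[33,-53,0,0,0,2.4],[33,-53,0,0,0,2.4],[33,-53,0,0,0,2.4],[33,-53,0,0,0,2.4],[33,-53,0,0,0,2.4],[33,-53,-25,0,0,2.4],[33,-53,-25,0,0,2.4]]], "gripper": 100, "grip_force": 50}}

```text
clock: 1.6
position: [0.4465, 0.1259, 0.2636]
orientation: [0.698, 0.716, 0.005, 0.003]
force: [0.2, 1.1, 0.3]
grip_width: 0.094
```

```bash
python3 - <<'E'
from h import *
w=grab('wrist','w1.png');print(bot.read_state()['position'],w['T'].round(3))
np.savez('w1.npz',**{k:np.array(w[k]) for k in ['T','fx','fy','cx','cy']})
E
```

```text
[0.44888929 0.11901106 0.26035395] [[-0.025  0.968  0.249  0.376]
 [ 1.     0.024  0.009  0.124]
 [ 0.003  0.249 -0.969  0.442]
 [ 0.     0.     0.     1.   ]]
```

View pics/w1.png

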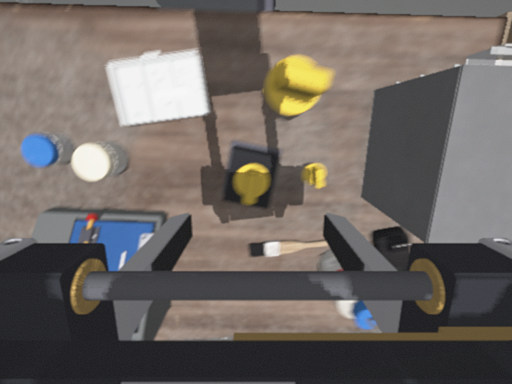

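```bash
python3 - <<'E'
from h import *
w=grab('wrist','w2.png');s=bot.read_state();print(s['position'],s['orientation'],s['joints'],w['T'].round(3))
a=cv2.imread('pics/w2.png')[130:220,190:340];cv2.imwrite('pics/c4.png',cv2.resize(a,None,fx=5,fy=5,interpolation=2))
hsv=cv2.cvtColor(np.array(w['pixels']),cv2.COLOR_RGB2HSV)
m=((hsv[...,0]>18)&(hsv[...,0]<35)&(hsv[...,1]>150)&(hsv[...,2]>60)).astype('uint8')
n,l,st,c=cv2.connectedComponentsWithStats(m)
for i in range(1,n):
    if st[i,4]>20: print(st[i],c[i])
E
```

```text
[0.44683665 0.12268208 0.261316  ] [0.70076065 0.71338729 0.00247564 0.00263871] [ 1.18485985e-01  7.20714740e-02  1.62566362e+00 -1.02928826e-03
  1.43669342e+00 -1.47003349e+00] [[-0.021  0.969  0.247  0.378]
 [ 1.     0.022  0.     0.119]
 [-0.005  0.246 -0.969  0.439]
 [ 0.     0.     0.     1.   ]]
[ 277   52   67   59 2118] [307.98630784  78.14069877]
[243 161  35  42 963] [259.94288681 180.16199377]
[312 162  22  24 370] [323.57027027 172.64864865]
```

View pics/c4.png

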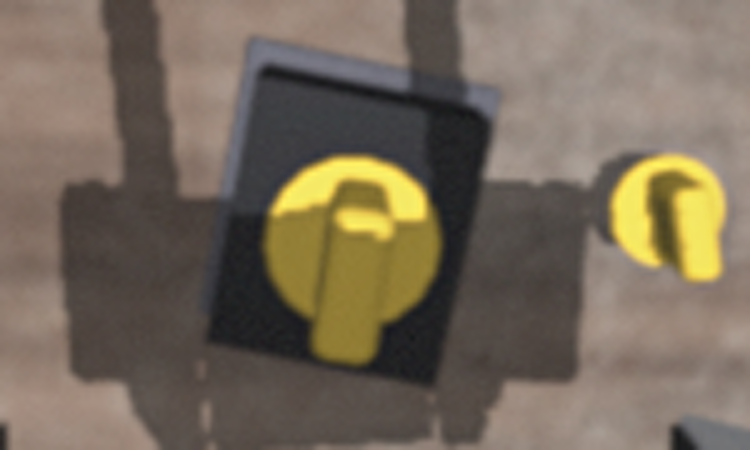

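```bash
python3 - <<'E'
from h import *
w=grab('wrist');s=bot.read_state();print(s['position'])
C=lambda u,v,z:onz(w,u/5+190,v/5+130,z)
def seg(n,a,b,z):
    A,B=C(*a,z),C(*b,z);d=B-A;print(n,A.round(4),B.round(4),'len',np.linalg.norm(d).round(4),'ang',np.degrees(np.arctan2(d[1],d[0])).round(1),'mid',((A+B)/2).round(4))
seg('grip',(364,226),(343,362),.119)
seg('R',(490,120),(435,385),.06)
seg('L',(258,72),(208,342),.06)
seg('top',(262,68),(490,120),.06); seg('bot',(208,342),(435,385),.06)
seg('shoulder',(264,240),(442,240),.065);seg('sh y',(352,155),(352,325),.065)
seg('diag',(262,68),(435,385),.06);seg('diag2',(490,120),(208,342),.06)
E
```

```text
[0.44585911 0.12533358 0.2624216 ]
grip [0.4368 0.1296 0.119 ] [0.4716 0.1251 0.119 ] len 0.0351 ang -7.4 mid [0.4542 0.1274 0.119 ]
R [0.4166 0.1662 0.06  ] [0.4957 0.1533 0.06  ] len 0.0801 ang -9.2 mid [0.4562 0.1598 0.06  ]
L [0.4043 0.1002 0.06  ] [0.4836 0.0856 0.06  ] len 0.0806 ang -10.4 mid [0.4439 0.0929 0.06  ]
top [0.4032 0.1013 0.06  ] [0.4166 0.1662 0.06  ] len 0.0663 ang 78.3 mid [0.4099 0.1337 0.06  ]
bot [0.4836 0.0856 0.06  ] [0.4957 0.1533 0.06  ] len 0.0688 ang 79.8 mid [0.4897 0.1195 0.06  ]
shoulder [0.4515 0.1023 0.065 ] [0.4506 0.1534 0.065 ] len 0.0511 ang 91.0 mid [0.4511 0.1279 0.065 ]
sh y [0.4266 0.1271 0.065 ] [0.4763 0.1281 0.065 ] len 0.0497 ang 1.2 mid [0.4515 0.1276 0.065 ]
diag [0.4032 0.1013 0.06  ] [0.4957 0.1533 0.06  ] len 0.1062 ang 29.4 mid [0.4494 0.1273 0.06  ]
diag2 [0.4166 0.1662 0.06  ] [0.4836 0.0856 0.06  ] len 0.1048 ang -50.3 mid [0.4501 0.1259 0.06  ]
```

```bash
python3 - <<'E'
from h import *
for i in range(4):
    s=bot.read_state();print(s['clock'],s['position'].round(4),s['orientation'].round(4),np.abs(s['qd']).max().round(4))
    w=grab('wrist')
    hsv=cv2.cvtColor(np.array(w['pixels']),cv2.COLOR_RGB2HSV)
    m=((hsv[...,0]>18)&(hsv[...,0]<35)&(hsv[...,1]>150)&(hsv[...,2]>60)).astype('uint8')
    n,l,st,c=cv2.connectedComponentsWithStats(m)
    for k in range(1,n):
        if st[k,4]>600 and st[k,4]<1500: x,y,W,H=st[k][:4];print(st[k],onz(w,x+W/2-.5,y+15,.065).round(4))
cv2.imwrite('pics/c5.png',cv2.resize(cv2.cvtColor(np.array(w['pixels']),cv2.COLOR_RGB2BGR)[130:220,190:340],None,fx=5,fy=5,interpolation=2))
E
```

```text
1.75 [0.4459 0.1253 0.2624] [0.7003 0.7138 0.0035 0.0017] 0.0644
[238 164  34  41 955] [0.4519 0.1223 0.065 ]
1.8 [0.4455 0.127  0.2633] [0.6995 0.7146 0.0043 0.0018] 0.0474
[237 164  34  41 947] [0.452  0.1227 0.065 ]
1.85 [0.4453 0.128  0.2638] [0.6987 0.7154 0.0048 0.0021] 0.0343
[236 164  34  41 941] [0.4523 0.1223 0.065 ]
1.9 [0.4453 0.1285 0.2642] [0.6982 0.7159 0.0051 0.0024] 0.0227
[235 164  35  40 939] [0.4525 0.1222 0.065 ]
```

View pics/c5.png

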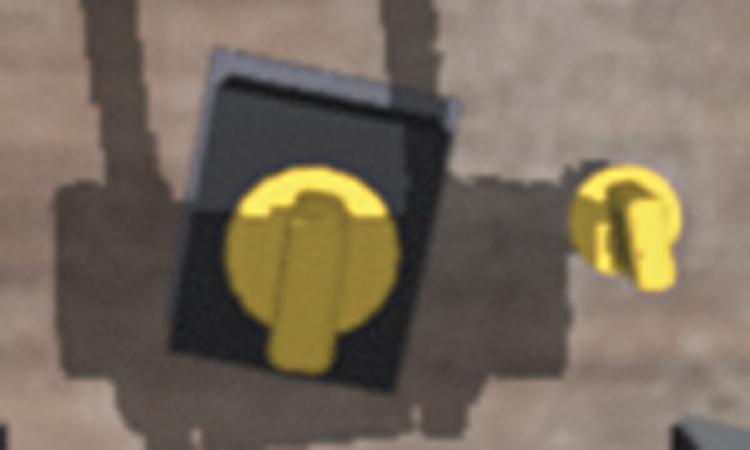

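```bash
python3 - <<'E'
from h import *
w=grab('wrist');s=bot.read_state();print(s['position'],s['orientation'])
C=lambda u,v,z:onz(w,u/5+190,v/5+130,z)
def seg(n,a,b,z):
    A,B=C(*a,z),C(*b,z);d=B-A;print(n,A.round(4),B.round(4),'len',np.linalg.norm(d).round(4),'ang',np.degrees(np.arctan2(d[1],d[0])).round(1),'mid',((A+B)/2).round(4))
seg('R',(450,130),(397,392),.06)
seg('L',(222,80),(170,350),.06)
seg('top',(222,80),(450,130),.06); seg('bot',(170,350),(397,392),.06)
seg('shoulder',(224,250),(400,250),.065);seg('sh y',(313,165),(312,335),.065)
seg('diag',(222,80),(397,392),.06);seg('diag2',(450,130),(170,350),.06)
seg('topend',(268,365),(334,370),.119)
x=R.from_quat(s['orientation']).as_matrix();print(x.round(3))
E
```

```text
[0.44523135 0.12898722 0.26443375] [0.69755684 0.7165041  0.00533635 0.00280183]
R [0.4189 0.1619 0.06  ] [0.4982 0.1497 0.06  ] len 0.0802 ang -8.8 mid [0.4586 0.1558 0.06  ]
L [0.4064 0.0964 0.06  ] [0.4867 0.0812 0.06  ] len 0.0818 ang -10.7 mid [0.4466 0.0888 0.06  ]
top [0.4064 0.0964 0.06  ] [0.4189 0.1619 0.06  ] len 0.0667 ang 79.2 mid [0.4127 0.1292 0.06  ]
bot [0.4867 0.0812 0.06  ] [0.4982 0.1497 0.06  ] len 0.0694 ang 80.5 mid [0.4925 0.1155 0.06  ]
shoulder [0.4547 0.0976 0.065 ] [0.4534 0.1486 0.065 ] len 0.051 ang 91.4 mid [0.454  0.1231 0.065 ]
sh y [0.4293 0.1229 0.065 ] [0.4796 0.1237 0.065 ] len 0.0503 ang 0.9 mid [0.4545 0.1233 0.065 ]
diag [0.4064 0.0964 0.06  ] [0.4982 0.1497 0.06  ] len 0.1061 ang 30.1 mid [0.4523 0.123  0.06  ]
diag2 [0.4189 0.1619 0.06  ] [0.4867 0.0812 0.06  ] len 0.1054 ang -50.0 mid [0.4528 0.1216 0.06  ]
topend [0.4727 0.1131 0.119 ] [0.4736 0.1299 0.119 ] len 0.0168 ang 86.9 mid [0.4732 0.1215 0.119 ]
[[-0.027  1.     0.011]
 [ 1.     0.027  0.004]
 [ 0.003  0.012 -1.   ]]
```

>>> {"name": "carry_out", "arguments": {"commands": [[[8,-45,-4,0,-6,0],[8,-45,-4,0,-6,0],[8,-45,-4,0,-6,0],[8,-45,-4,0,-6,0],[8,-45,-4,0,-6,0],[8,-45,-4,0,-6,0],[0,0,0,0,0,0],[0,0,0,0,0,0],[0,0,0,0,0,0],[0,0,0,0,0,0]]]}}

```text
clock: 3.25
position: [0.4957, -0.1186, 0.2482]
orientation: [0.65, 0.691, 0.222, 0.224]
force: [0.3, -0.1, -0.5]
grip_width: 0.0941
```

```bash
python3 - <<'E'
from h import *
w=grab('wrist','w3.png');s=bot.read_state();print(s['position'],s['joints'],np.abs(s['qd']).max(),R.from_quat(s['orientation']).as_matrix().round(3))
grab('scene','s3.png');grab('side','d3.png')
cv2.imwrite('pics/w3b.png',cv2.resize(cv2.imread('pics/w3.png'),(800,600)))
E
```

```text
[ 0.49571689 -0.11864829  0.24811947] [-0.68629268 -0.14995848  2.06391583  0.57669558  0.80175059 -2.63634857] 0.012430689865479756 [[-0.055  0.8    0.598]
 [ 0.998  0.056  0.017]
 [-0.02   0.598 -0.801]]
```

View pics/w3b.png

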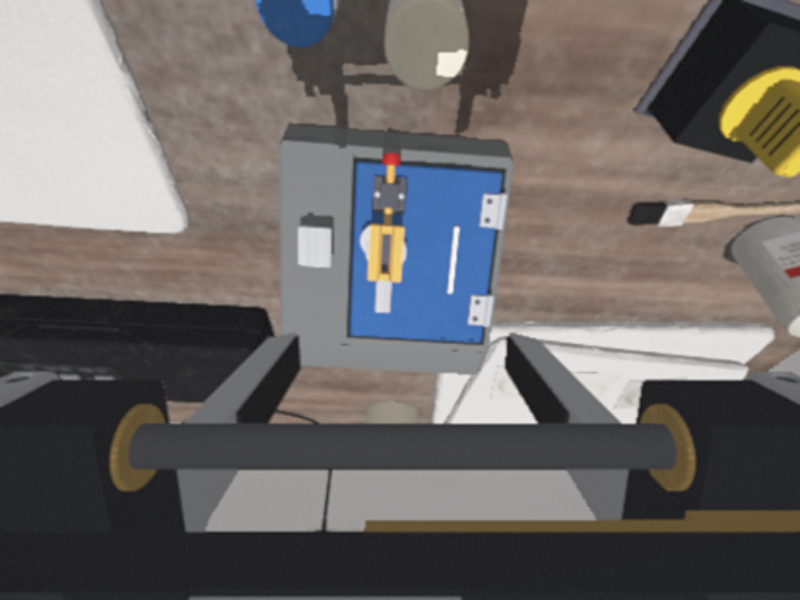

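```bash
python3 - <<'E'
import cv2
a=cv2.imread('pics/w3.png')[75:240,170:335];cv2.imwrite('pics/c6.png',cv2.resize(a,None,fx=3.6,fy=3.6,interpolation=2))
a=cv2.imread('pics/w3.png')[95:205,210:290];cv2.imwrite('pics/c6b.png',cv2.resize(a,None,fx=5,fy=5,interpolation=2))
a=cv2.imread('pics/s3.png')[140:250,260:400];cv2.imwrite('pics/c7.png',cv2.resize(a,None,fx=5,fy=5,interpolation=2))
a=cv2.imread('pics/d3.png')[110:220,160:280];cv2.imwrite('pics/c8.png',cv2.resize(a,None,fx=5,fy=5,interpolation=2))
E
```

```text
(no output)
```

View pics/c6.png

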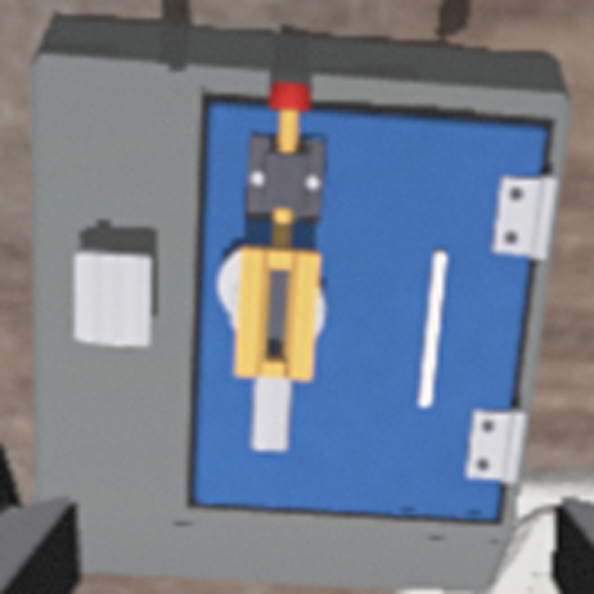

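View pics/c6b.png

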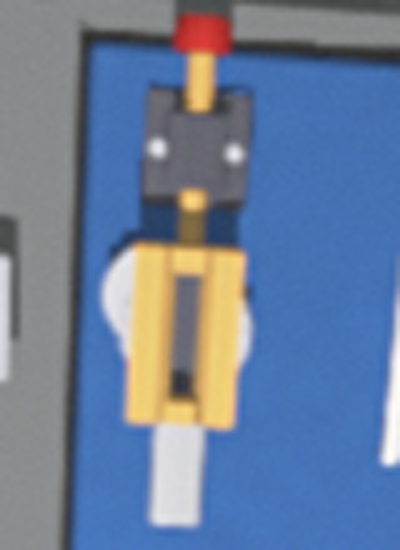

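View pics/c7.png

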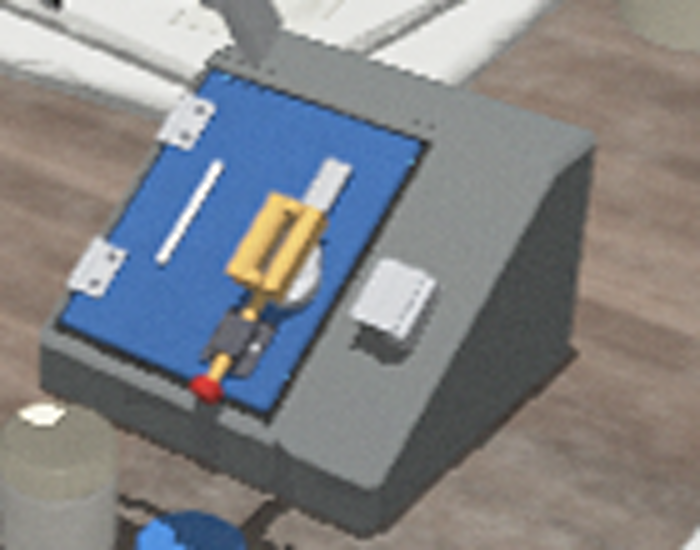

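View pics/c8.png

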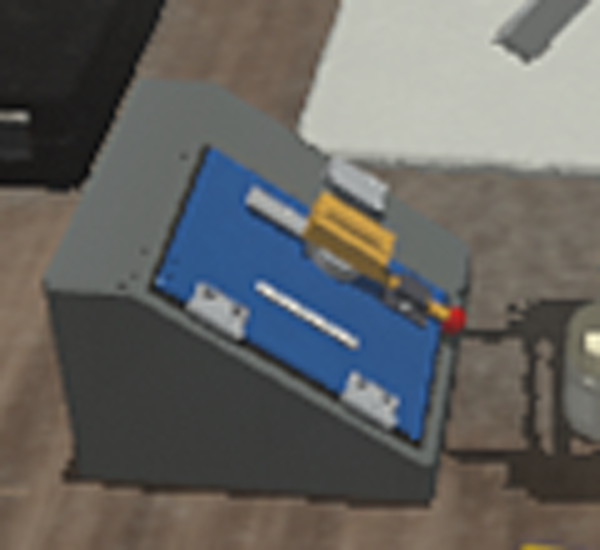

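```bash
cat >> h.py <<'E'
def load(fn,n): pass
def trin(L):
    A=np.zeros((3,3));b=np.zeros(3)
    for im,p in L:
        o,d=ray(im,*p);M=np.eye(3)-np.outer(d,d);A+=M;b+=M@o
    P=np.linalg.solve(A,b);return P,[ (np.array(p)-proj(im,P)).round(1) for im,p in L]
E
python3 - <<'E'
from h import *
w=grab('wrist');a=grab('scene');b=grab('side')
W=lambda u,v:(u/5+210,v/5+95)
W6=lambda u,v:(u/3.6+170,v/3.6+75)
S=lambda u,v:(u/5+260,v/5+140)
D=lambda u,v:(u/5+160,v/5+110)
for n,p,q,r in [('slot',(185,338),(277,243),(353,225)),('bossUp',(182,426),(298,202),(317,212)),('tongue',(175,526),(340,162),(250,195)),('knob',(203,35),(207,388),(457,319))]:
    P,e=trin([(w,W(*p)),(a,S(*q)),(b,D(*r))]);print(n,P.round(4),e)
P,e=trin([(a,S(593,142)),(b,D(145,80))]);print('boxtop -y back?',P,e)
def seg(n,A,B): d=B-A;print(n,A.round(4),B.round(4),np.linalg.norm(d).round(4),np.degrees(np.arctan2(d[1],d[0])).round(2))
seg('front',onz(w,*W6(38,62),.03),onz(w,*W6(566,95),.03))
seg('back',onz(w,*W6(90,570),.133),onz(w,*W6(490,588),.133))
np.save('Tw3.npy',w['T'])
E
```

```text
slot [ 0.5772 -0.1324  0.102 ] [array([ 1.2, -0.7]), array([0.4, 0.2]), array([-0.1, -0.5])]
bossUp [ 0.5971 -0.1307  0.1132] [array([0. , 0.3]), array([ 0.4, -0.3]), array([0.4, 0.4])]
tongue [ 0.6322 -0.132   0.1203] [array([0.3, 0. ]), array([ 0.3, -0.1]), array([0.2, 0.1])]
knob [ 0.5229 -0.1308  0.0459] [array([0.6, 0. ]), array([ 0.7, -0.3]), array([0.4, 0.3])]
boxtop -y back? [ 0.70836042 -0.22720282  0.13025501] [array([-0.1,  0.1]), array([-0.1, -0.1])]
front [ 0.5246 -0.2225  0.03  ] [ 0.5252 -0.0283  0.03  ] 0.1942 89.83
back [ 0.7089 -0.2095  0.133 ] [ 0.7088 -0.0306  0.133 ] 0.1789 90.01
```

The hatch view shows the boss centred at wrist px (247,162). The slot runs up the slope, the tongue points up, and the red knob is at (250,102). Triangulated, the slot is at (0.577, -0.132, 0.102), the box yaw is about 0, and three views agree to about 1 px. Now to the stand for the grasp.

```bash
cat >> h.py <<'E'
def toolR(yaw,tilt):
    # tool z down, tilted forward by tilt deg; tool x at 90+yaw
    B=np.array([[0,1,0],[1,0,0],[0,0,-1.]])
    return (R.from_euler('z',yaw,degrees=True)*R.from_euler('y',-tilt,degrees=True)).as_matrix()@B
def delta(p,Rt):
    s=bot.read_state();Rc=R.from_quat(s['orientation']).as_matrix()
    dr=np.degrees(R.from_matrix(Rt@Rc.T).as_rotvec())
    print('pos',s['position'].round(4),'j',s['joints'].round(2),'d mm',((np.array(p)-s['position'])*1000).round(1),'rot',dr.round(2),'F',s['force'].round(1),'w',s['grip_width'].round(4),'t',round(s['clock'],2))
E
python3 - <<'E'
from h import *
delta([.454,.122,.20],toolR(-9.5,0))
E
```

```text
Traceback (most recent call last):
  File "h.py", line 36, in delta
    print('pos',s['position'].round(4),'j',s['joints'].round(2),'d mm',((np.array(p)-s['position'])*1000).round(1),'rot',dr.round(2),'F',s['force'].round(1),'w',s['grip_width'].round(4),'t',round(s['clock'],2))
                                                                                                                                                                 ^^^^^^^^^^^^^^^^^^^^^
AttributeError: 'float' object has no attribute 'round'
```

```bash
sed -i "s/s\['grip_width'\].round(4)/round(float(s['grip_width']),4)/" h.py
python3 - <<'E'
from h import *
delta([.454,.122,.20],toolR(-9.5,0))
E
```

```text
pos [ 0.4953 -0.1199  0.2476] j [-0.69 -0.15  2.06  0.58  0.8  -2.64] d mm [-41.3 241.9 -47.6] rot [  3.19  36.66 -12.43] F [0.2 0.4 0.1] w 0.0939 t 3.55
```

>>> {"name": "carry_out", "arguments": {"commands": [[[-6,36,0,0.5,5.5,-1.9],[-6,36,-6,0.5,5.5,-1.9],[-6,36,-6,0.5,5.5,-1.9],[-6,36,-8,0.5,5.5,-1.9],[-6,36,-8,0.5,5.5,-1.9],[-6,36,-8,0.5,5.5,-1.9],[-6,32,-8,0,4.5,-1.5],[0,0,0,0,0,0],[0,0,0,0,0,0],[0,0,0,0,0,0]]]}}

```text
clock: 4.8
position: [0.4541, 0.1235, 0.2026]
orientation: [0.767, 0.641, -0.005, 0.001]
force: [0.2, 0.5, 0.5]
grip_width: 0.0939
```

```bash
python3 - <<'E'
from h import *
w=grab('wrist','w4.png');delta([.454,.122,.0762],toolR(-9.5,0))
print(proj(w,[.454,.122,.119]),proj(w,[.454,.122,.065]))
cv2.imwrite('pics/c9.png',cv2.resize(cv2.imread('pics/w4.png')[120:320,160:360],None,fx=3,fy=3,interpolation=2))
E
```

```text
pos [0.454  0.1234 0.2027] j [ 0.12  0.12  1.71 -0.01  1.31 -1.27] d mm [  -0.    -1.4 -126.5] rot [ 0.52 -0.37  0.77] F [ 0.4  0.5 -0.4] w 0.0938 t 4.85
[256.31165203 196.61864648] [256.92552199 185.48296377]
```

View pics/c9.png

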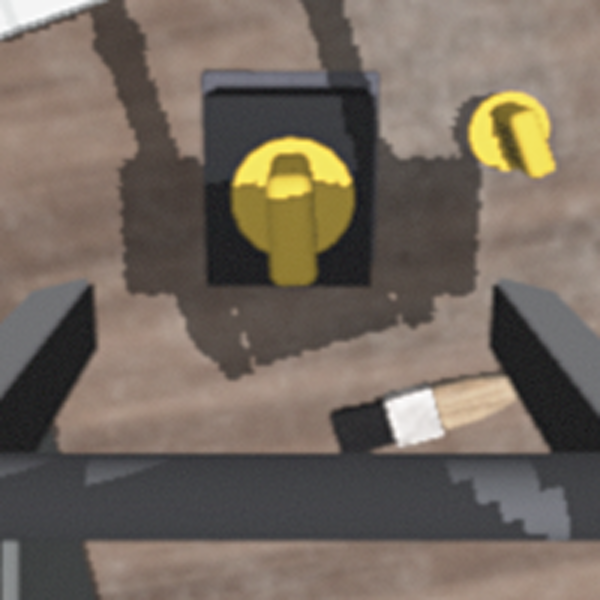

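The key's grip top is at (257,197), against a predicted (256,197). It is aligned with the jaws, so I descend.

>>> {"name": "carry_out", "arguments": {"commands": [[[0,-1,-24,0,0,0.7],[0,-1,-24,0,0,0],[0,0,-24,0,0,0],[0,0,-24,0,0,0],[0,0,-18,0,0,0],[0,0,-8,0,0,0],[0,0,-4,0,0,0],[0,0,0,0,0,0],[0,0,0,0,0,0],[0,0,0,0,0,0]]]}}

```text
clock: 6.1
position: [0.456, 0.1154, 0.0794]
orientation: [0.766, 0.642, 0.001, 0.006]
force: [0.4, -0.1, 0.5]
grip_width: 0.0939
```

```bash
python3 - <<'E'
from h import *
delta([.454,.122,.0762],toolR(-9.5,0))
w=grab('wrist','w5.png')
E
```

```text
pos [0.456  0.1154 0.0794] j [ 0.11  0.23  1.92 -0.01  0.99 -1.28] d mm [-2.   6.6 -3.2] rot [0.5  0.52 0.57] F [ 0.4 -0.1  0.5] w 0.0939 t 6.1
```

View pics/w5.png

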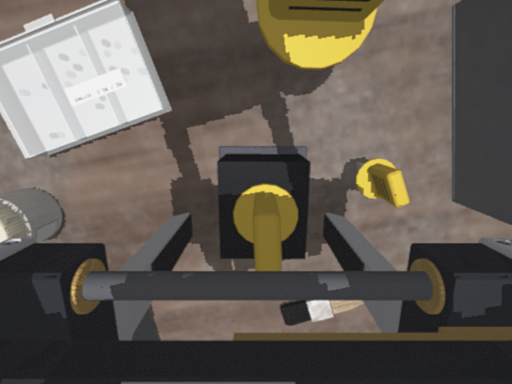

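>>> {"name": "carry_out", "arguments": {"commands": [[[-2,6.5,-3,0.5,0.5,0.5],[0,0,0,0,0,0],[0,0,0,0,0,0],[0,0,0,0,0,0],[0,0,0,0,0,0],[0,0,0,0,0,0],[0,0,0,0,0,0],[0,0,0,0,0,0],[0,0,0,0,0,0],[0,0,0,0,0,0]]]}}

```text
clock: 7.4
position: [0.4541, 0.1226, 0.0764]
orientation: [0.763, 0.646, 0.0, -0.0]
force: [0.3, -0.3, -0.1]
grip_width: 0.094
```

```bash
python3 - <<'E'
from h import *
delta([.454,.122,.0762],toolR(-9.5,0))
E
```

```text
pos [0.4541 0.1226 0.0764] j [ 0.12  0.24  1.92  0.    0.99 -1.29] d mm [-0.1 -0.6 -0.2] rot [-0.04  0.01  0.01] F [ 0.3 -0.3 -0.1] w 0.094 t 7.4
```

>>> {"name": "carry_out", "arguments": {"commands": [[[0,0,0,0,0,0],[0,0,0,0,0,0],[0,0,0,0,0,0],[0,0,0,0,0,0],[0,0,0,0,0,0],[0,0,0,0,0,0],[0,0,0,0,0,0],[0,0,0,0,0,0],[0,0,0,0,0,0],[0,0,0,0,0,0]]], "gripper": 0, "grip_force": 50}}

```text
clock: 8.65
position: [0.4541, 0.1226, 0.0764]
orientation: [0.763, 0.646, 0.0, -0.0]
force: [0.1, 0.3, -0.3]
grip_width: 0.0157
```

```bash
python3 - <<'E'
from h import *
delta([.454,.122,.0762],toolR(-9.5,0))
w=grab('wrist','w6.png')
E
```

```text
pos [0.4541 0.1226 0.0764] j [ 0.12  0.24  1.92  0.    0.99 -1.29] d mm [-0.1 -0.6 -0.2] rot [-0.04  0.01  0.01] F [ 0.1  0.3 -0.3] w 0.0157 t 8.65
```

View pics/w6.png

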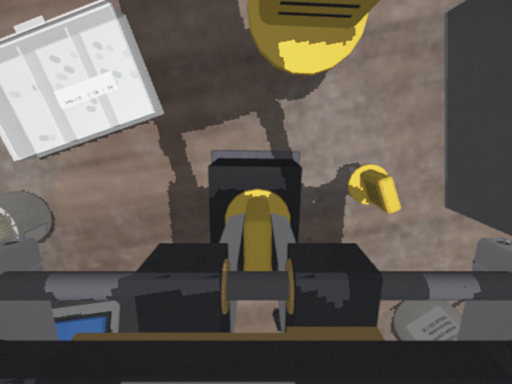

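Gripped at 15.7 mm, which matches the 16 mm grip. I lift straight up.

>>> {"name": "carry_out", "arguments": {"commands": [[[0,0,8,0,0,0],[0,0,16,0,0,0],[0,0,22,0,0,0],[0,0,24,0,0,0],[0,0,26,0,0,0],[0,0,26,0,0,0],[0,0,20,0,0,0],[0,0,0,0,0,0],[0,0,0,0,0,0],[0,0,0,0,0,0]]]}}

```text
clock: 9.95
position: [0.4517, 0.1224, 0.224]
orientation: [0.763, 0.646, -0.001, -0.001]
force: [-0.1, -0.7, -0.9]
grip_width: 0.0158
```

```bash
python3 - <<'E'
from h import *
n=np.array([-.5736,0,.8192])
w=grab('wrist','w7.png');b=grab('side','d7.png');a=grab('scene','s7.png')
delta(np.array([.577,-.132,.102])+n*(.071+.045),toolR(0,35))
cv2.imwrite('pics/c10.png',np.hstack([cv2.resize(cv2.imread('pics/d7.png')[180:330,220:350],(400,460)),cv2.resize(cv2.imread('pics/s7.png')[110:240,150:260],(389,460))]))
E
```

```text
pos [0.4518 0.1224 0.2241] j [ 0.12  0.1   1.68  0.    1.36 -1.29] d mm [  58.7 -254.4  -27. ] rot [ -2.93 -35.04   9.21] F [ 0.2 -0.5 -1.2] w 0.016 t 10.1
```

View pics/c10.png

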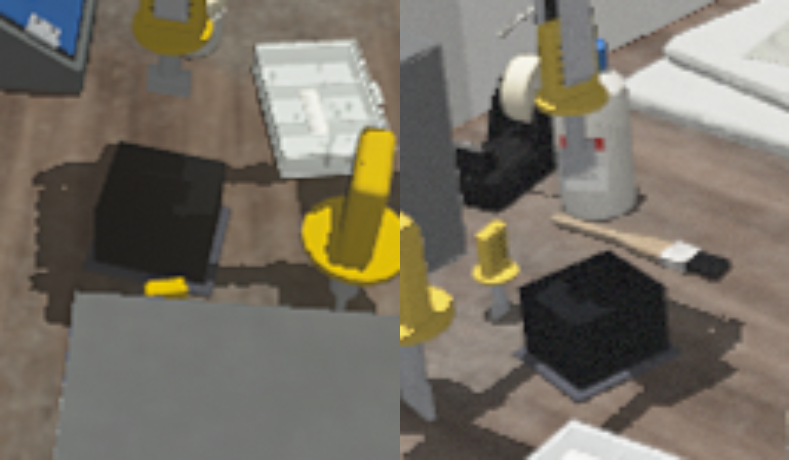

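View pics/w7.png

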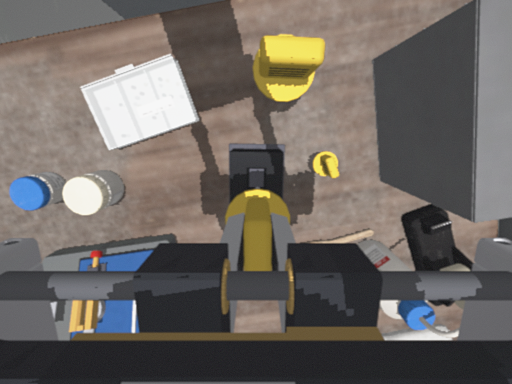

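```bash
python3 - <<'E'
from h import *
b=grab('side');a=grab('scene')
print(tri(b,(220+170/3.07,180+93/3.07),a,(150+172/3.54,110+178/3.54)))
E
```

```text
(array([0.44956353, 0.12202622, 0.15101636]), np.float64(0.00439333094226293))
```

>>> {"name": "carry_out", "arguments": {"commands": [[[8,-36,0,-0.4,-5,1.3],[8,-36,0,-0.4,-5,1.3],[8,-36,0,-0.4,-5,1.3],[8,-36,0,-0.4,-5,1.3],[8,-36,0,-0.4,-5,1.3],[8,-36,0,-0.4,-5,1.3],[8,-36,0,-0.4,-5,1.3],[0,0,0,0,0,0],[0,0,0,0,0,0],[0,0,0,0,0,0]]]}}

```text
clock: 11.45
position: [0.5075, -0.1294, 0.2228]
orientation: [0.673, 0.676, 0.214, 0.213]
force: [-0.1, -0.0, -1.1]
grip_width: 0.0155
```

```bash
python3 - <<'E'
from h import *
n=np.array([-.5736,0,.8192])
delta(np.array([.577,-.132,.102])+n*(.071+.03),toolR(0,35))
E
```

```text
pos [ 0.5075 -0.1294  0.2228] j [-0.66 -0.09  2.07  0.55  0.74 -2.56] d mm [ 11.6  -2.6 -38.1] rot [ 0.02  0.13 -0.23] F [-0.1 -0.  -1.1] w 0.0155 t 11.45
```

>>> {"name": "carry_out", "arguments": {"commands": [[[4,-1,-13,0,0,0],[4,-1,-13,0,0,0],[4,-1,-12,0,0,0],[0,0,0,0,0,0],[0,0,0,0,0,0],[0,0,0,0,0,0],[0,0,0,0,0,0],[0,0,0,0,0,0],[0,0,0,0,0,0],[0,0,0,0,0,0]]]}}

```text
clock: 12.7
position: [0.5212, -0.1299, 0.1828]
orientation: [0.671, 0.677, 0.214, 0.213]
force: [-0.4, 0.4, -0.7]
grip_width: 0.0157
```

```bash
python3 - <<'E'
from h import *
n=np.array([-.5736,0,.8192])
delta(np.array([.577,-.132,.102])+n*(.071+.03),toolR(0,35))
for c in ['wrist','side','scene']: grab(c,c+'8.png')
f=lambda n,x,y,w,h,k:cv2.imwrite(f'pics/{n}8c.png',cv2.resize(cv2.imread(f'pics/{n}8.png')[y:y+h,x:x+w],None,fx=k,fy=k,interpolation=2))
f('wrist',150,80,220,160,3.6);f('side',190,100,120,100,6);f('scene',270,110,120,110,5.4)
E
```

```text
pos [ 0.5212 -0.1299  0.1828] j [-0.63 -0.03  2.12  0.63  0.63 -2.65] d mm [-2.2 -2.1  1.9] rot [ 0.05  0.15 -0.53] F [-0.4  0.4 -0.7] w 0.0157 t 12.7
```

View pics/wrist8c.png

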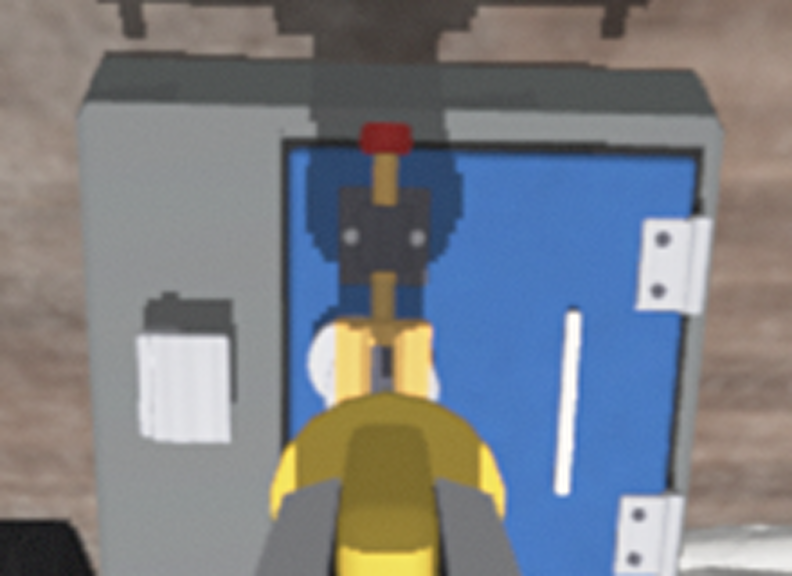

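View pics/side8c.png

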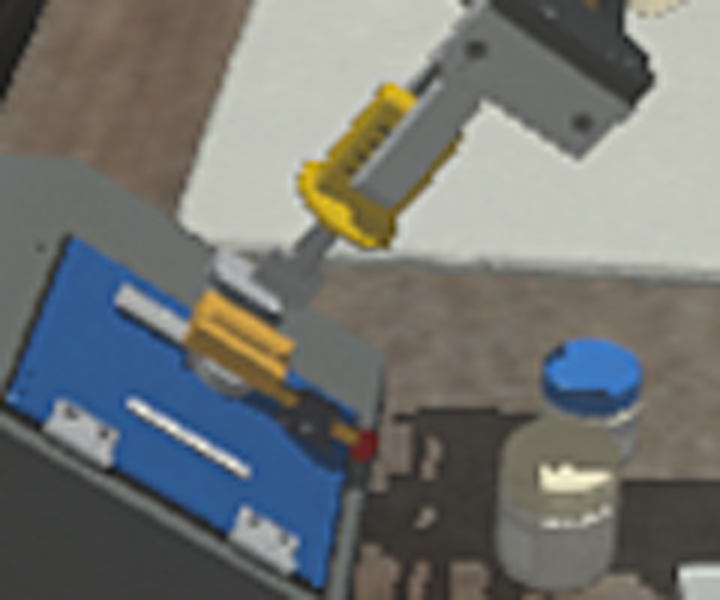

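View pics/scene8c.png

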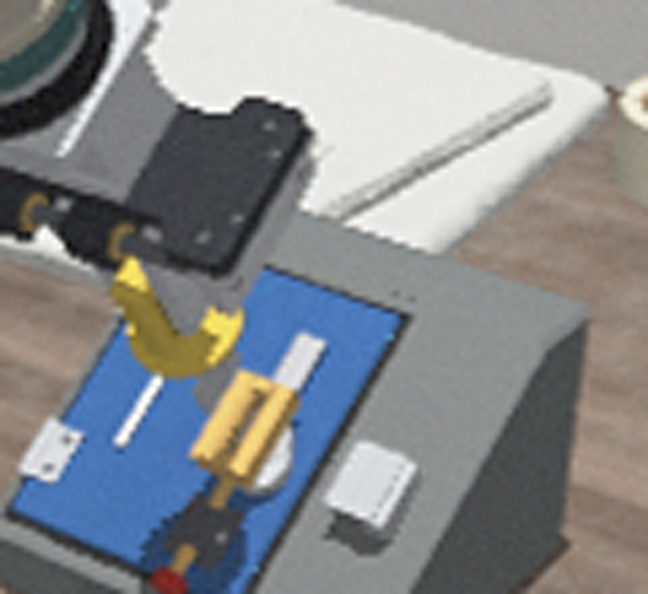

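j6 is nearing its limit (-2.65 of -2.70) and deeper insertion would push it further. The key is the same under a half turn, so I back off a little and spin the tool +180° about its axis.

>>> {"name": "carry_out", "arguments": {"commands": [[[-3,0,4,6,0,-8.6],[-3,0,4,6,0,-8.6],[-3,0,4,6,0,-8.6],[-3,0,4,6,0,-8.6],[0,0,0,6,0,-8.6],[0,0,0,6,0,-8.6],[0,0,0,6,0,-8.6],[0,0,0,6,0,-8.6],[0,0,0,6,0,-8.6],[0,0,0,6,0,-8.6]]]}}

```text
clock: 14.1
position: [0.5084, -0.1295, 0.1987]
orientation: [0.943, -0.142, 0.299, -0.043]
force: [0.3, -0.2, -1.5]
grip_width: 0.016
```

```bash
cat >> h.py <<'E'
n=np.array([-.5736,0,.8192]);SLOT=np.array([.577,-.132,.102])
def flipR(yaw,tilt,ang=180): # ang: spin about tool z
    return toolR(yaw,tilt)@R.from_euler('z',ang,degrees=True).as_matrix()
E
python3 - <<'E'
from h import *
delta(SLOT+n*(.071+.04),flipR(0,35))
E
```

```text
pos [ 0.5084 -0.1295  0.1987] j [-0.65 -0.07  2.12  0.59  0.67 -0.74] d mm [ 4.9 -2.5 -5.8] rot [ 42.07  -0.06 -59.58] F [ 0.3 -0.2 -1.5] w 0.016 t 14.1
```

>>> {"name": "carry_out", "arguments": {"commands": [[[1,0,-1,6,0,-8.6],[1,0,-1,6,0,-8.6],[1,0,-1,6,0,-8.6],[1,-1,-1,6,0,-8.6],[1,-1,-1,6,0,-8.6],[0,0,-1,6,0,-8.6],[0,0,0,5,0,-7],[0,0,0,0,0,0],[0,0,0,0,0,0],[0,0,0,0,0,0]]]}}

```text
clock: 15.35
position: [0.5132, -0.1311, 0.1921]
orientation: [-0.674, 0.676, -0.211, 0.21]
force: [0.5, -0.3, -0.8]
grip_width: 0.016
```

```bash
python3 - <<'E'
from h import *
delta(SLOT+n*(.071+.025),flipR(0,35))
for c in ['wrist','side','scene']: grab(c,c+'9.png')
f=lambda n,x,y,w,h,k:cv2.imwrite(f'pics/{n}9c.png',cv2.resize(cv2.imread(f'pics/{n}9.png')[y:y+h,x:x+w],None,fx=k,fy=k,interpolation=2))
f('wrist',150,80,220,160,3.6);f('side',190,100,120,100,6);f('scene',270,110,120,110,5.4)
E
```

```text
pos [ 0.5132 -0.1311  0.1921] j [-0.64 -0.05  2.11  0.59  0.66  0.54] d mm [  8.7  -0.9 -11.5] rot [ 0.03 -0.3   0.2 ] F [ 0.5 -0.3 -0.8] w 0.016 t 15.35
```

View pics/wrist9c.png

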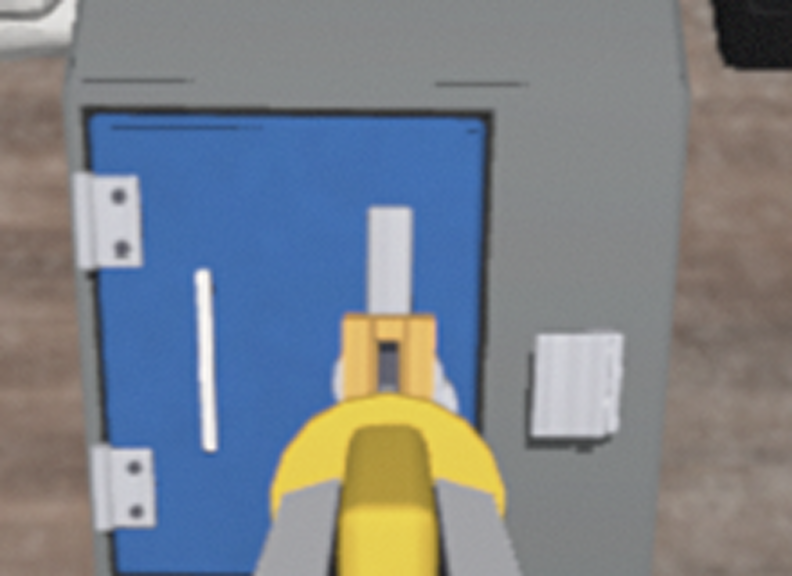

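View pics/side9c.png

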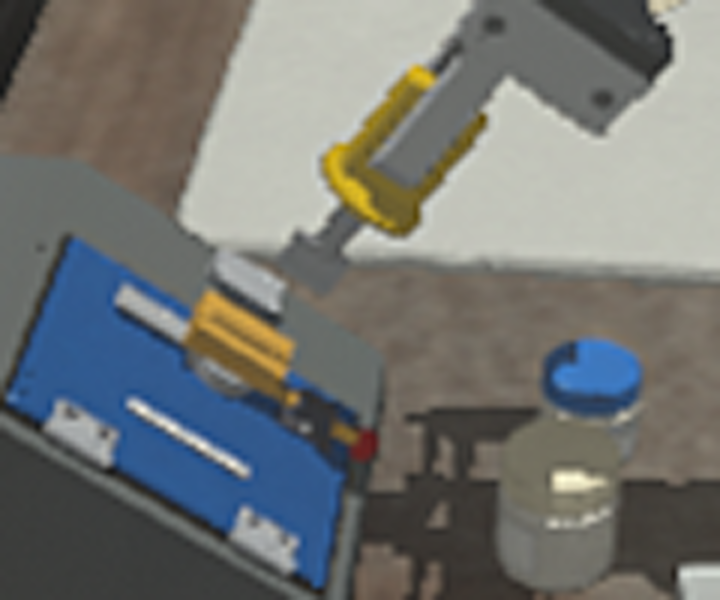

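View pics/scene9c.png

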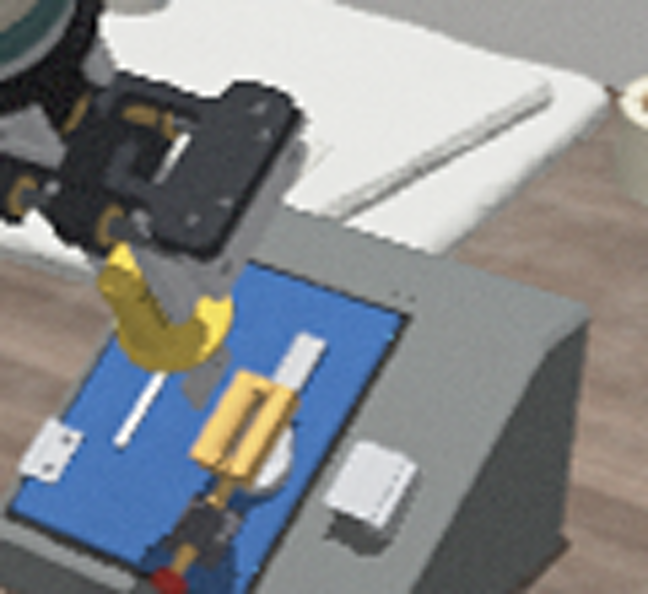

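```bash
python3 - <<'E'
from h import *
b=grab('side');a=grab('scene')
P,e=tri(b,(190+305/6,100+277/6),a,(270+200/5.4,110+398/5.4));print(P,e)
T=np.array([.5539,-.131,.1339]);print(proj(b,T),proj(a,T),(190+305/6,100+277/6),(270+200/5.4,110+398/5.4))
# slot 'along' and axis comps
for Q in(P,T):
    d=Q-SLOT;print('along',d@[.8192,0,.5736],'lat',d[1],'h',d@n)
E
```

```text
[ 0.54727169 -0.13101935  0.13145971] 0.006138991945319454
[239.05527255 146.16352888] [309.6040412  180.65854545] (240.83333333333334, 146.16666666666666) (307.03703703703707, 183.7037037037037)
along -0.007455336720125476 lat 0.0009806492333053196 h 0.041185555257840456
along -0.0006256800000000109 lat 0.0010000000000000009 h 0.039382640000000003
```

```bash
python3 - <<'E'
from h import *
b=grab('side');a=grab('scene')
u=np.array([.8192,0,.5736]);y=np.array([0,1.,0])
TCP=bot.read_state()['position'];tip=TCP-n*.0712
for im,nm,(x0,y0,w,h) in [(b,'side',(205,105,75,60)),(a,'scene',(285,150,75,60))]:
    I=cv2.cvtColor(np.array(im['pixels']),cv2.COLOR_RGB2BGR)[y0:y0+h,x0:x0+w]
    I=cv2.resize(I,None,fx=10,fy=10,interpolation=cv2.INTER_CUBIC)
    K=lambda p:tuple(int(v) for v in ((proj(im,p)-[x0,y0]+.5)*10))
    # predicted blade corners and shank axis
    for p in [tip+u*.014,tip-u*.014,tip+u*.014+n*.02,tip-u*.014+n*.02,tip+n*.055+u*.025,tip+n*.055-u*.025]: cv2.circle(I,K(p),3,(0,0,255),-1)
    for p in [SLOT,SLOT+u*.017,SLOT-u*.017,SLOT+u*.023+y*.014,SLOT+u*.023-y*.014,SLOT-u*.023+y*.014,SLOT-u*.023-y*.014]: cv2.circle(I,K(p),3,(0,255,0),-1)
    cv2.imwrite(f'pics/{nm}10.png',I)
E
```

```text
(no output)
```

View pics/side10.png

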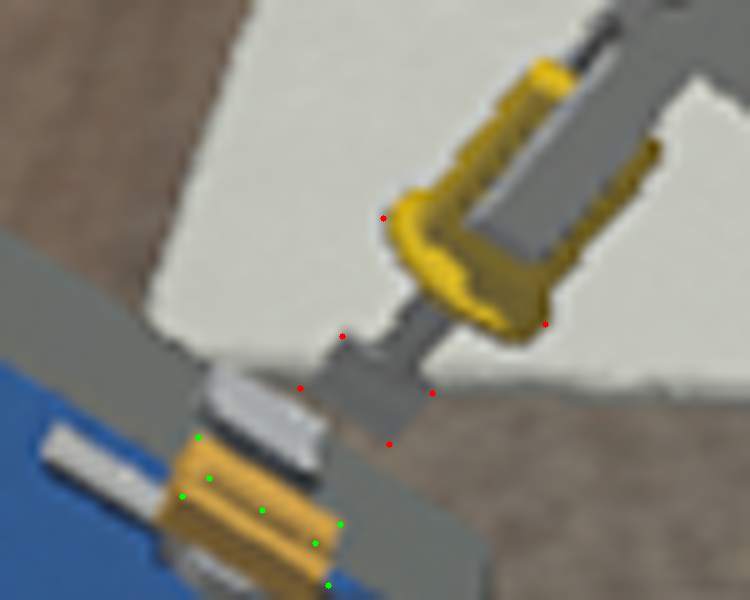

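View pics/scene10.png

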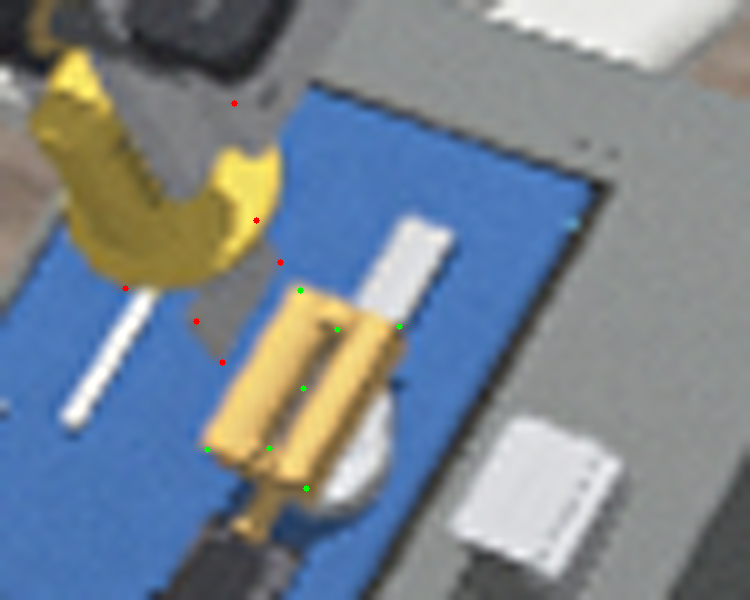

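The lock model points fall on the boss in both views, and the blade is within 1–2 mm of its predicted place. I approach along the axis.

```bash
python3 - <<'E'
from h import *
u=np.array([.8192,0,.5736])
delta(SLOT+n*(.0712+.003)+u*.0005,flipR(0,35))
delta(SLOT+n*(.0712-.01)+u*.0005,flipR(0,35))
E
```

```text
pos [ 0.5132 -0.1311  0.1921] j [-0.64 -0.05  2.11  0.59  0.66  0.54] d mm [ 21.6  -0.9 -29. ] rot [-0.01 -0.31  0.25] F [-0.9 -0.3 -1.1] w 0.0154 t 15.7
pos [ 0.5132 -0.1311  0.1921] j [-0.64 -0.05  2.11  0.59  0.66  0.54] d mm [ 29.1  -0.9 -39.7] rot [-0.01 -0.31  0.25] F [-0.9 -0.3 -1.1] w 0.0154 t 15.7
```

>>> {"name": "carry_out", "arguments": {"commands": [[[4,0,-6,0,0,0],[4,0,-6,0,0,0],[4,0,-6,0,0,0],[4,-1,-6,0,-0.3,0.2],[4,0,-5,0,0,0],[0,0,0,0,0,0],[0,0,0,0,0,0],[0,0,0,0,0,0],[0,0,0,0,0,0],[0,0,0,0,0,0]]]}}

```text
clock: 16.95
position: [0.5347, -0.1322, 0.1609]
orientation: [-0.674, 0.675, -0.213, 0.213]
force: [0.0, 0.3, -0.6]
grip_width: 0.0161
```

```bash
python3 - <<'E'
from h import *
u=np.array([.8192,0,.5736])
delta(SLOT+n*(.0712+.003)+u*.0005,flipR(0,35))
for c in ['wrist','side','scene']: grab(c,c+'11.png')
f=lambda n,x,y,w,h,k:cv2.resize(cv2.imread(f'pics/{n}11.png')[y:y+h,x:x+w],(400,400),interpolation=2)
cv2.imwrite('pics/c11.png',np.hstack([f('side',205,120,60,60,0),f('scene',290,160,60,60,0)]))
E
```

```text
pos [ 0.5347 -0.1322  0.1609] j [-0.61  0.02  2.14  0.67  0.56  0.46] d mm [0.1 0.2 2.2] rot [-0.01  0.    0.03] F [ 0.   0.3 -0.6] w 0.0161 t 16.95
```

View pics/c11.png

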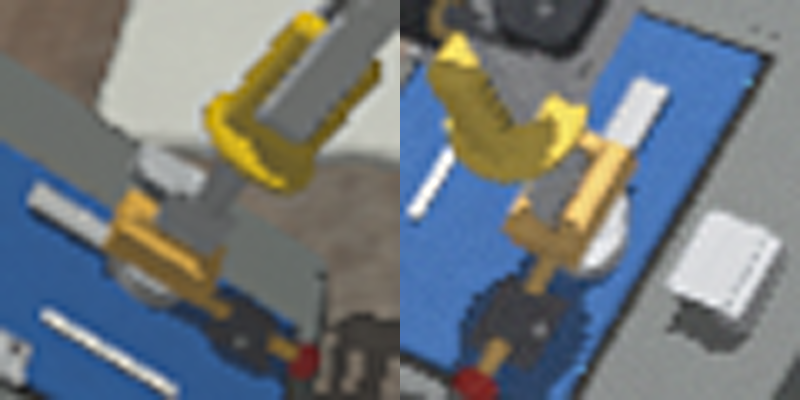

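View pics/wrist11.png

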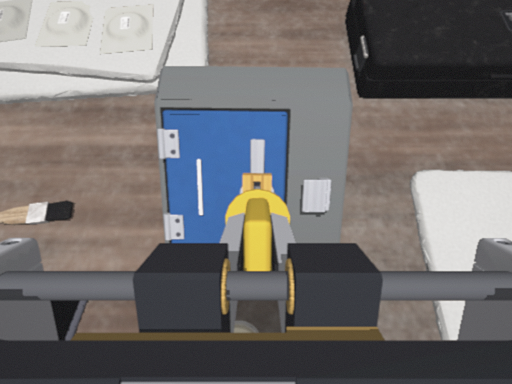

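>>> {"name": "carry_out", "arguments": {"commands": [[[1.2,0,0.9,0,0,0],[2,0,-3,0,0,0],[2,0,-3,0,0,0],[2,0,-3,0,0,0],[1,0,-1,0,0,0],[0,0,0,0,0,0],[0,0,0,0,0,0],[0,0,0,0,0,0],[0,0,0,0,0,0],[0,0,0,0,0,0]]]}}

```text
clock: 18.35
position: [0.5425, -0.1322, 0.1525]
orientation: [0.675, -0.673, 0.214, -0.212]
force: [-4.1, 0.0, 3.2]
grip_width: 0.0158
```

```bash
cat > chk.py <<'E'
from h import *
import sys
u=np.array([.8192,0,.5736])
delta(SLOT+n*(.0712-.010)+u*.0005,flipR(0,35,float(sys.argv[2]) if len(sys.argv)>2 else 180))
s=bot.read_state();t=s['position']-n*.0712-SLOT;print('tip along %.1f lat %.1f h %.1f mm'%tuple(1000*np.array([t@u,t[1],t@n])),'torque',s['torque'].round(2))
k=sys.argv[1]
for c in ['side','scene']: grab(c,c+k+'.png')
f=lambda n,x,y:cv2.resize(cv2.imread(f'pics/{n}{k}.png')[y:y+60,x:x+60],(400,400),interpolation=2)
cv2.imwrite(f'pics/c{k}.png',np.hstack([f('side',205,120),f('scene',290,160)]))
E
python3 chk.py 12
```

```text
pos [ 0.5425 -0.1322  0.1525] j [-0.59  0.05  2.14  0.69  0.53  0.44] d mm [-0.2  0.2 -0. ] rot [ 0.17  0.05 -0.1 ] F [-4.1  0.   3.2] w 0.0158 t 18.35
tip along 0.7 lat -0.2 h -10.1 mm torque [-0.05  0.64  0.02]
```

View pics/c12.png

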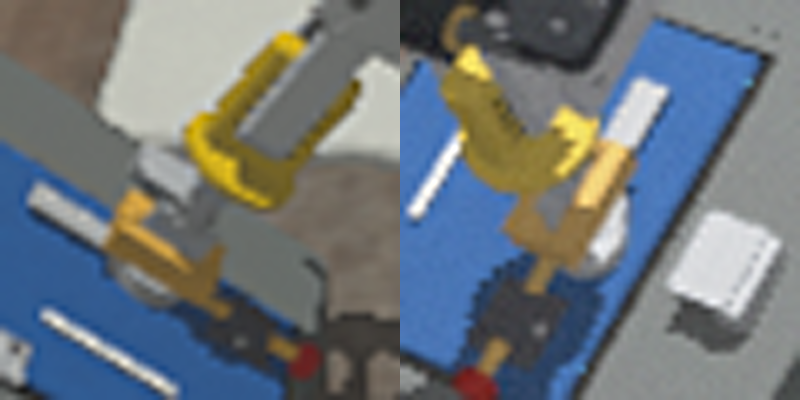

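```bash
cat > ov.py <<'E'
from h import *
import sys
k=sys.argv[1]
b=grab('side');a=grab('scene')
u=np.array([.8192,0,.5736]);y=np.array([0,1.,0])
out=[]
for im,nm,(x0,y0,w,h) in [(b,'side',(210,130,40,45)),(a,'scene',(295,170,40,45))]:
    I=cv2.cvtColor(np.array(im['pixels']),cv2.COLOR_RGB2BGR)[y0:y0+h,x0:x0+w]
    I=cv2.resize(I,None,fx=10,fy=10,interpolation=cv2.INTER_CUBIC)
    K=lambda p:tuple(int(v) for v in ((proj(im,p)-[x0,y0]+.5)*10))
    tip=bot.read_state()['position']-n*.0712
    for p in [tip+u*.014+n*.02,tip-u*.014+n*.02]: cv2.circle(I,K(p),3,(0,0,255),-1)
    for p in [SLOT+u*.017,SLOT-u*.017]: cv2.circle(I,K(p),3,(0,255,0),-1)
    out.append(I)
cv2.imwrite(f'pics/ov{k}.png',np.hstack(out))
E
python3 ov.py 12
```

```text
(no output)
```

View pics/ov12.png

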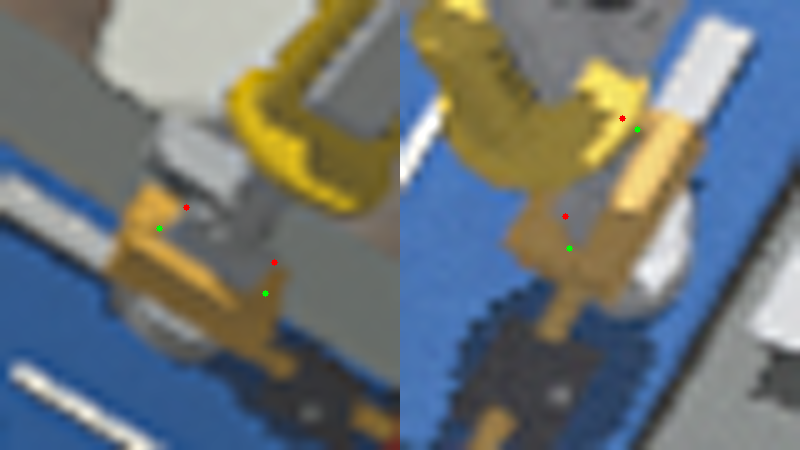

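The blade is inside the slot: tip about -10 mm from the mouth, 5 N axial, and the blade shoulder sits just above the boss. I turn clockwise about the tool axis.

>>> {"name": "carry_out", "arguments": {"commands": [[[0,0,0,4.6,0,-6.6],[0,0,0,4.6,0,-6.6],[0,0,0,4.6,0,-6.6],[0,0,0,4.6,0,-6.6],[0,0,0,4.6,0,-6.6],[0,0,0,4.6,0,-6.6],[0,0,0,0,0,0],[0,0,0,0,0,0],[0,0,0,0,0,0],[0,0,0,0,0,0]]]}}

```text
clock: 19.8
position: [0.5426, -0.1322, 0.1525]
orientation: [-0.332, 0.894, -0.106, 0.281]
force: [-3.3, -1.0, 3.7]
grip_width: 0.0156
```

```bash
python3 chk.py 13 270
```

```text
pos [ 0.5426 -0.1322  0.1525] j [-0.59  0.05  2.14  0.68  0.53  1.32] d mm [-0.3  0.2 -0.1] rot [ 23.55  -0.13 -33.33] F [-3.3 -1.   3.7] w 0.0156 t 19.8
tip along 0.8 lat -0.2 h -10.1 mm torque [-0.02  0.59 -0.04]
```

View pics/c13.png

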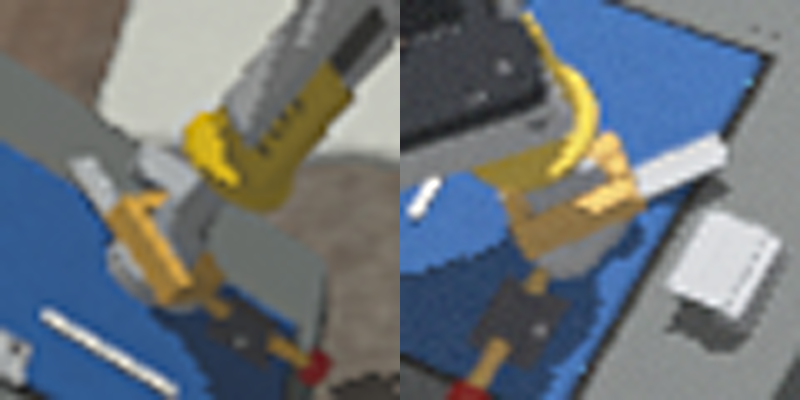

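The lock is turning with the key (tool at about 49°), with low forces. I continue past 90°.

>>> {"name": "carry_out", "arguments": {"commands": [[[0,0,0,4.6,0,-6.6],[0,0,0,4.6,0,-6.6],[0,0,0,4.6,0,-6.6],[0,0,0,4.6,0,-6.6],[0,0,0,4.6,0,-6.6],[0,0,0,2.5,0,-3.5],[0,0,0,0,0,0],[0,0,0,0,0,0],[0,0,0,0,0,0],[0,0,0,0,0,0]]]}}

```text
clock: 21.15
position: [0.5421, -0.1325, 0.1522]
orientation: [0.041, 0.954, 0.011, 0.298]
force: [-3.1, -0.4, 2.5]
grip_width: 0.0154
```

```bash
python3 chk.py 14 270;python3 ov.py 14
```

```text
pos [ 0.5421 -0.1325  0.1522] j [-0.59  0.05  2.14  0.67  0.53  2.12] d mm [0.2 0.5 0.2] rot [-2.63 -0.28  4.06] F [-3.1 -0.4  2.5] w 0.0154 t 21.15
tip along 0.2 lat -0.5 h -10.1 mm torque [ 0.07  0.56 -0.05]
```

View pics/c14.png

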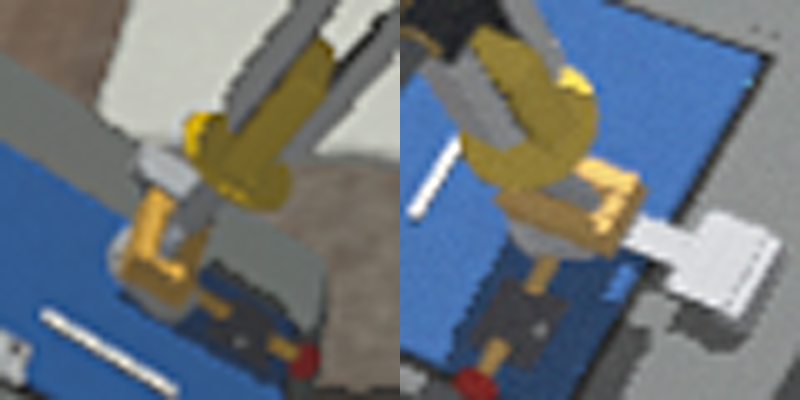

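```bash
cat > ov2.py <<'E'
from h import *
import sys
k=sys.argv[1]
a=grab('scene');b=grab('side')
u=np.array([.8192,0,.5736]);y=np.array([0,1.,0]);out=[]
for im,(x0,y0,w,h) in [(b,(205,135,40,55)),(a,(300,170,40,55))]:
    I=cv2.cvtColor(np.array(im['pixels']),cv2.COLOR_RGB2BGR)[y0:y0+h,x0:x0+w]
    I=cv2.resize(I,None,fx=10,fy=10,interpolation=cv2.INTER_CUBIC)
    K=lambda p:tuple(int(v) for v in ((proj(im,p)-[x0,y0]+.5)*10))
    for ang,col in ((80,(0,0,255)),(90,(0,255,0))):
        c,s=np.cos(np.radians(ang)),np.sin(np.radians(ang))
        X=u*c-y*s;Y=u*s+y*c
        for i,j in ((1,1),(1,-1),(-1,1),(-1,-1)): cv2.circle(I,K(SLOT+X*.023*i+Y*.014*j),3,col,-1)
    out.append(I)
cv2.imwrite(f'pics/ov2_{k}.png',np.hstack(out))
E
python3 ov2.py 14
```

```text
(no output)
```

View pics/ov2_14.png

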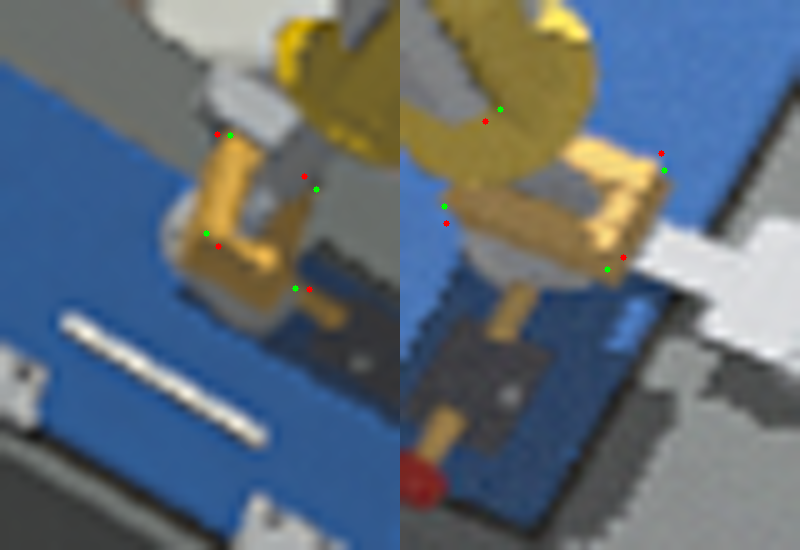

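The boss and tongue are at the 90° position and the tongue is under the keeper. I withdraw along the axis.

>>> {"name": "carry_out", "arguments": {"commands": [[[0,0,0,-1.2,0,1.7],[-2,0,3,0,0,0],[-3,0,4,0,0,0],[-3,0,4,0,0,0],[-6,0,8,0,0,0],[-9,0,12,0,0,0],[-9,0,12,0,0,0],[-9,0,12,0,0,0],[0,0,0,0,0,0],[0,0,0,0,0,0]]]}}

```text
clock: 22.7
position: [0.4982, -0.1324, 0.2105]
orientation: [0.023, 0.954, 0.005, 0.298]
force: [-0.1, -0.2, -0.7]
grip_width: 0.0157
```

```bash
python3 ov2.py 15; python3 - <<'E'
from h import *
delta([.4541,.1226,.20],toolR(-9.5,0)@R.from_euler('z',180,degrees=True).as_matrix())
grab('wrist','w15.png')
E
```

```text
pos [ 0.4983 -0.1323  0.2101] j [-0.67 -0.09  2.1   0.56  0.72  2.17] d mm [-44.2 254.9 -10.1] rot [-24.95  28.45  80.47] F [-0.6 -0.5  0.4] w 0.0157 t 22.8
```

View pics/ov2_15.png

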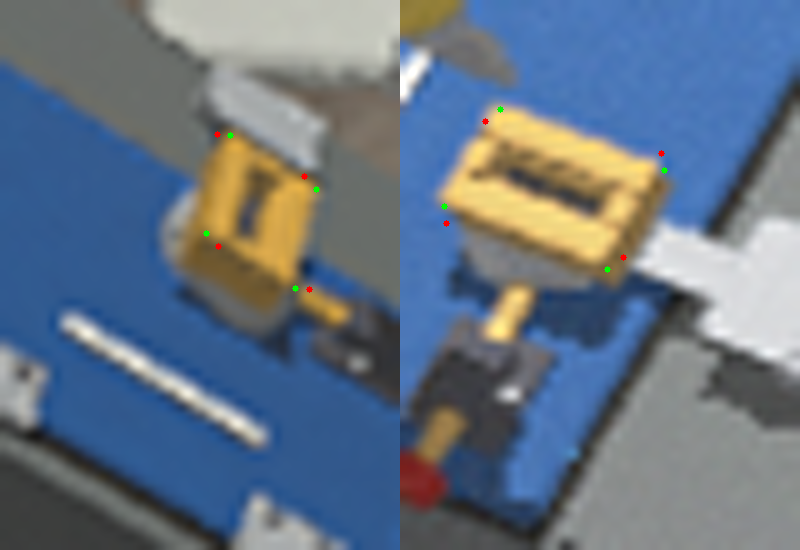

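View pics/w15.png

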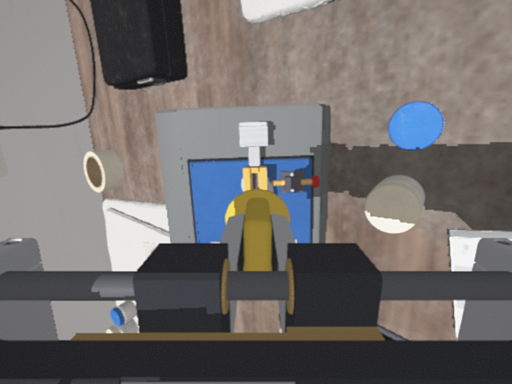

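The lock reads 90° with the tongue under the keeper, and the key is still square in the jaws. Back to the stand.

>>> {"name": "carry_out", "arguments": {"commands": [[[-5,29,2,-2.8,3.2,8.9],[-5,29,2,-2.8,3.2,8.9],[-5,29,2,-2.8,3.2,8.9],[-5,29,0,-2.8,3.2,8.9],[-5,29,0,-2.8,3.2,8.9],[-5,29,0,-2.8,3.2,8.9],[-5,29,0,-2.8,3.2,8.9],[-5,29,0,-2.8,3.2,8.9],[-4,23,0,-2.5,2.8,8],[0,0,0,0,0,0]]]}}

```text
clock: 24.1
position: [0.454, 0.1323, 0.2105]
orientation: [-0.654, 0.756, -0.003, -0.011]
force: [-0.5, -0.7, -2.0]
grip_width: 0.0158
```

```bash
cat > st.py <<'E'
from h import *
import sys
delta([.4541,.1226,float(sys.argv[1])],toolR(-9.5,0)@R.from_euler('z',180,degrees=True).as_matrix())
E
python3 st.py .16
```

```text
pos [0.454  0.1323 0.2105] j [ 0.15  0.13  1.69 -0.02  1.34  1.87] d mm [  0.1  -9.7 -50.5] rot [ 1.09 -0.73 -1.24] F [-0.5 -0.7 -2. ] w 0.0158 t 24.1
```

>>> {"name": "carry_out", "arguments": {"commands": [[[0,-9.7,-15,1.1,-0.7,-1.2],[0,0,-15,0,0,0],[0,0,-13,0,0,0],[0,0,0,0,0,0],[0,0,0,0,0,0],[0,0,0,0,0,0],[0,0,0,0,0,0],[0,0,0,0,0,0],[0,0,0,0,0,0],[0,0,0,0,0,0]]]}}

```text
clock: 25.35
position: [0.455, 0.1201, 0.1666]
orientation: [-0.643, 0.765, -0.001, 0.002]
force: [0.4, 0.1, -0.3]
grip_width: 0.016
```

```bash
python3 st.py .145; python3 - <<'E'
from h import *
for c in ['wrist','side','scene']: grab(c,c+'16.png')
f=lambda n,x,y,w:cv2.resize(cv2.imread(f'pics/{n}16.png')[y:y+w,x:x+w],(400,400),interpolation=2)
cv2.imwrite('pics/c16.png',np.hstack([f('side',235,190,80),f('scene',165,140,80)]))
E
```

```text
pos [0.455  0.1201 0.1666] j [0.11 0.14 1.78 0.   1.21 1.85] d mm [ -0.9   2.5 -21.6] rot [-0.05  0.21  0.4 ] F [ 0.4  0.1 -0.3] w 0.016 t 25.35
```

View pics/c16.png

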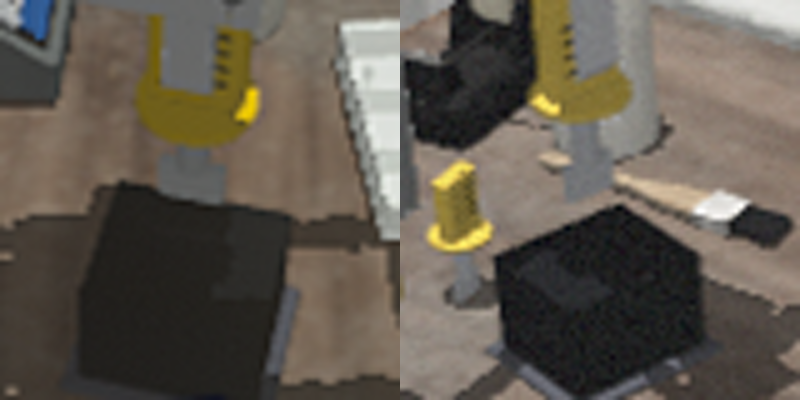

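View pics/wrist16.png

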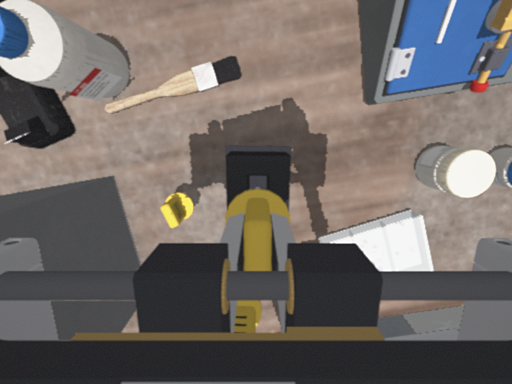

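>>> {"name": "carry_out", "arguments": {"commands": [[[-1,2.5,0,0,0,0.4],[0,0,0,0,0,0],[0,0.5,-10,0,0,0],[0,0.5,-10,0,0,0],[0,0.5,-8,0,0,0],[0,0,0,0,0,0],[0,0,0,0,0,0],[0,0,0,0,0,0],[0,0,0,0,0,0],[0,0,0,0,0,0]]]}}

```text
clock: 26.75
position: [0.4538, 0.1243, 0.1363]
orientation: [-0.646, 0.763, -0.001, 0.001]
force: [-0.2, 0.6, -0.3]
grip_width: 0.0157
```

```bash
python3 st.py .0764
```

```text
pos [0.4538 0.1243 0.1363] j [0.12 0.17 1.83 0.   1.14 1.85] d mm [  0.3  -1.7 -59.9] rot [-0.05  0.17 -0.03] F [-0.2  0.6 -0.3] w 0.0157 t 26.75
```

>>> {"name": "carry_out", "arguments": {"commands": [[[0,-1.7,0,0,0,0],[0,0,-5,0,0,0],[0,0,-7,0,0,0],[0,0,-8,0,0,0],[0,0,-8,0,0,0],[0,0,0,0,0,0],[0,0,0,0,0,0],[0,0,0,0,0,0],[0,0,0,0,0,0],[0,0,0,0,0,0]]]}}

```text
clock: 28.0
position: [0.4538, 0.1226, 0.1064]
orientation: [-0.646, 0.763, -0.001, 0.001]
force: [0.3, -0.3, -1.3]
grip_width: 0.0157
```

```bash
python3 st.py .0764;  python3 - <<'E'
from h import *
for c in ['side','scene']: grab(c,c+'17.png')
f=lambda n,x,y,w:cv2.resize(cv2.imread(f'pics/{n}17.png')[y:y+w,x:x+w],(400,400),interpolation=2)
cv2.imwrite('pics/c17.png',np.hstack([f('side',235,190,80),f('scene',165,140,80)]))
E
```

```text
pos [0.4538 0.1226 0.1064] j [0.12 0.2  1.88 0.   1.06 1.85] d mm [  0.3   0.  -30. ] rot [-0.05  0.17 -0.03] F [ 0.3 -0.3 -1.3] w 0.0157 t 28.0
```

View pics/c17.png

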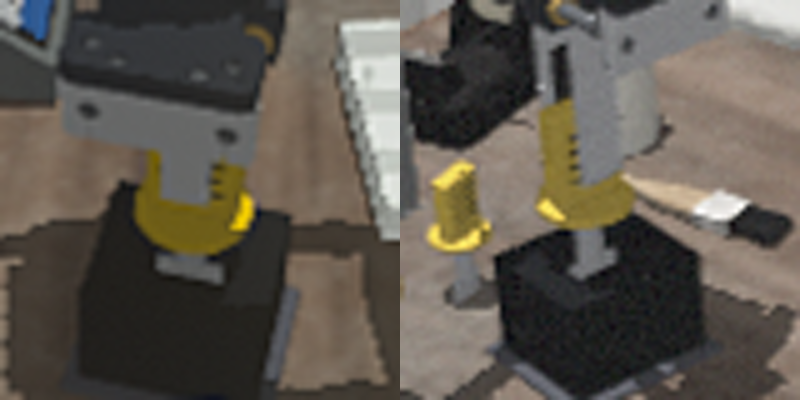

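>>> {"name": "carry_out", "arguments": {"commands": [[[0,0,-7,0,0,0],[0,0,-8,0,0,0],[0,0,-8,0,0,0],[0,0,-6,0,0,0],[0,0,0,0,0,0],[0,0,0,0,0,0],[0,0,0,0,0,0],[0,0,0,0,0,0],[0,0,0,0,0,0],[0,0,0,0,0,0]]]}}

```text
clock: 29.35
position: [0.454, 0.1225, 0.0763]
orientation: [-0.646, 0.763, -0.001, 0.001]
force: [-1.1, 0.5, 2.9]
grip_width: 0.0156
```

```bash
python3 st.py .0764;  python3 - <<'E'
from h import *
for c in ['side','scene']: grab(c,c+'18.png')
f=lambda n,x,y,w:cv2.resize(cv2.imread(f'pics/{n}18.png')[y:y+w,x:x+w],(400,400),interpolation=2)
cv2.imwrite('pics/c18.png',np.hstack([f('side',235,190,80),f('scene',165,140,80)]))
E
```

```text
pos [0.454  0.1225 0.0763] j [0.12 0.23 1.92 0.   0.98 1.85] d mm [0.1 0.1 0.1] rot [-0.04  0.18 -0.03] F [-1.1  0.5  2.9] w 0.0156 t 29.35
```

View pics/c18.png

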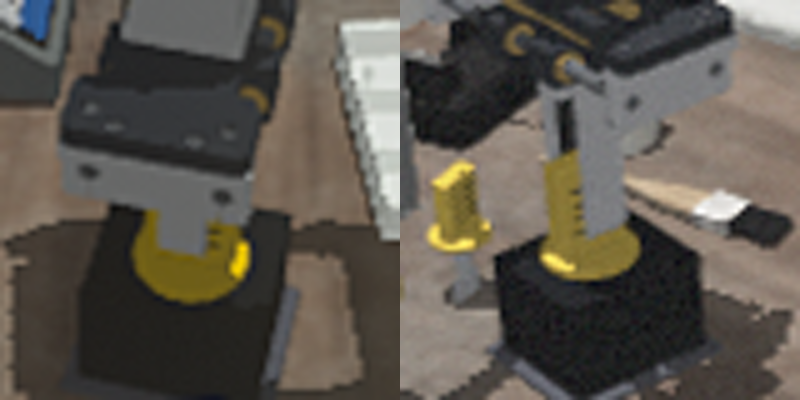

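The shoulder is down on the stand with light upward contact (about 3 N), so I release. Opening jaws clear the small key at (0.447, 0.217).

>>> {"name": "carry_out", "arguments": {"commands": [[[0,0,0,0,0,0],[0,0,0,0,0,0],[0,0,0,0,0,0],[0,0,0,0,0,0],[0,0,0,0,0,0],[0,0,0,0,0,0],[0,0,0,0,0,0],[0,0,0,0,0,0],[0,0,0,0,0,0],[0,0,0,0,0,0]]], "gripper": 100}}

```text
clock: 30.7
position: [0.454, 0.1225, 0.0757]
orientation: [-0.646, 0.763, -0.001, 0.001]
force: [0.3, -0.4, 0.1]
grip_width: 0.0943
```

>>> {"name": "carry_out", "arguments": {"commands": [[[0,0,10,0,0,0],[0,0,20,0,0,0],[0,0,25,0,0,0],[0,0,25,0,0,0],[0,0,25,0,0,0],[0,0,25,0,0,0],[0,0,20,0,0,0],[0,0,0,0,0,0],[0,0,0,0,0,0],[0,0,0,0,0,0]]]}}

```text
clock: 31.95
position: [0.4528, 0.1224, 0.234]
orientation: [-0.646, 0.763, -0.001, 0.002]
force: [0.5, 0.5, 0.5]
grip_width: 0.0938
```

```bash
python3 st.py .2; python3 ov2.py 19; python3 - <<'E'
from h import *
for c in ['side','scene','wrist']: grab(c,c+'19.png')
f=lambda n,x,y,w:cv2.resize(cv2.imread(f'pics/{n}19.png')[y:y+w,x:x+w],(400,400),interpolation=2)
cv2.imwrite('pics/c19.png',np.hstack([f('side',235,190,80),f('scene',165,140,80)]))
E
```

```text
pos [0.4528 0.1224 0.234 ] j [0.12 0.1  1.67 0.   1.37 1.85] d mm [  1.3   0.2 -34. ] rot [-0.06  0.3  -0.03] F [0.5 0.5 0.5] w 0.0938 t 31.95
```

View pics/c19.png

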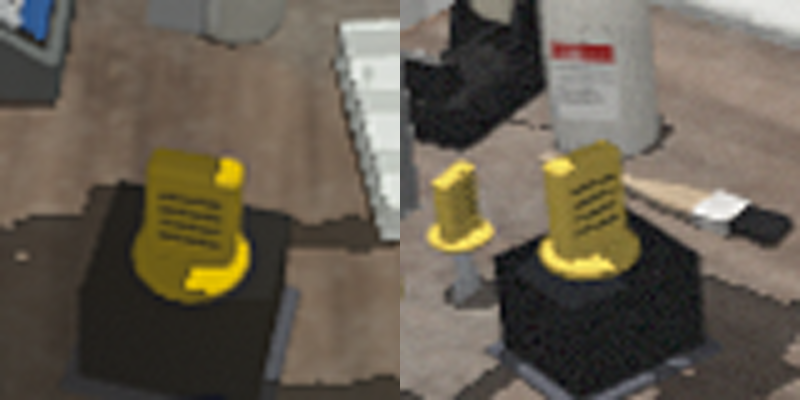

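View pics/wrist19.png

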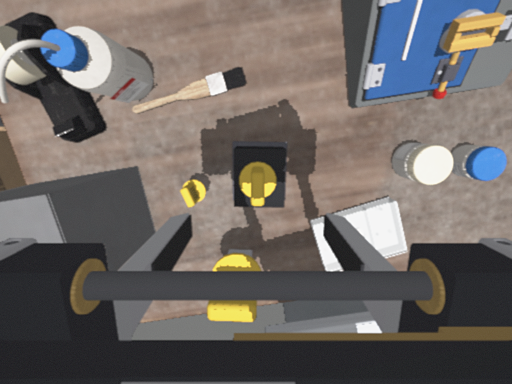

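View pics/ov2_19.png

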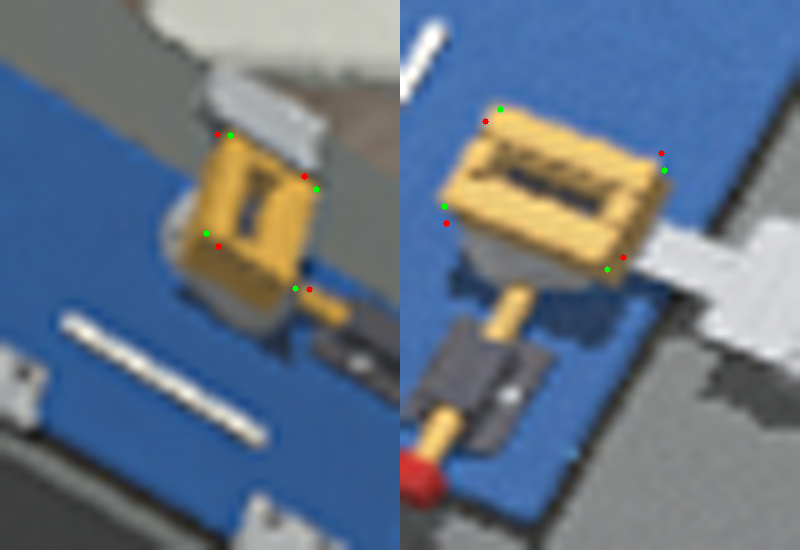

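View pics/scene19.png

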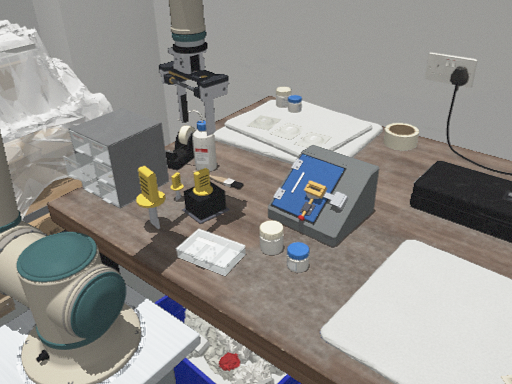

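The key stands upright with its shoulder flat on the stand, and the jars and brush haven't moved. One last check: is the plunger knob back at its home pixels?

```bash
python3 - <<'E'
import cv2,numpy as np
for n,(x0,y0,x1,y1) in {'side':(240,160,265,185),'scene':(290,205,315,230)}.items():
    for k in ('0','19'):
        I=cv2.imread(f'pics/{n}{k}.png')[y0:y1,x0:x1].astype(int)
        m=(I[...,2]>110)&(I[...,1]<70)&(I[...,0]<70);v,u=np.nonzero(m);print(n,k,len(u),(u.mean()+x0).round(2),(v.mean()+y0).round(2))
E
```

```text
side 0 12 250.83 173.08
side 19 13 250.62 173.54
scene 0 18 300.5 217.17
scene 19 18 300.5 217.17
```

The knob is back at home: identical in the scene view, within 0.5 px in the side view. I hand the job in.

```bash
python3 -c "
from station import bot
print(bot.job_done())"
```

```text
the job is handed in; nothing more can be done
None
```

I took the middle-sized yellow key from its black stand, put the blade about 10 mm into the slot and turned it clockwise to about 95° of tool angle, which used up the play in the slot. I then drew the key out, put it back in the stand and let go. I handed in at about 32 s of the 58 s allowed; no verdict was reported.

- **Lock:** in both fixed views the boss and slot lie at the 90° locked position, with the tongue under the keeper. The plunger knob is back at its starting pixels, identical in the scene view and within 0.5 px in the side view.
- **Key:** it stands upright with its shoulder flat on the stand. The gripper is open and about 11 cm clear of it.
- **Bystanders and force:** the jars and brush look unmoved in the pictures; I did not measure them. The largest wrist force in my end-of-move readings was about 5 N.

**What went off plan or disagreed:**
- The wrist joint came close to its limit (-2.65 of -2.70) on the first approach. I spun the tool 180° before inserting, since the key is the same turned half round.
- One triangulation of the blade tip before insertion had a 6 mm residual. I relied instead on the robot's own pose and the overlay on the pictures, which agreed to 1–2 mm.

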